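# Index a grinder repair stage to the next hole and clamp it

### The job

Turn the grinder on its rotary stage to the hole with the green marker: pull the spring plunger out, swing the stage round by its knob, and let the plunger go fully home in that hole. Then swing the yellow clamp lever fully shut, let go of everything, and leave the things lying around where they are.

Things in the scene. Friction and masses are not known exactly. Their poses are not given: they have to be found in the camera images.
- index_base: Fixed grey round foot (310 mm across, 20 mm high) of the rotary stage, with a steel ring whose bevelled face has three brass-bushed holes. Origin on the table surface, on the vertical axis about which the stage turns; z up. The middle hole is on its -x side, roughly facing the robot; the others lie 30 degrees to either side about the axis.
- middle_hole (a point): Mouth of the middle hole, 100 mm from the stage axis, 55 mm above the table (the other two alike). Each hole is square to the bevel: its axis leans outward, away from the stage axis, 40 degrees from vertical.
- stage (a joint): Angle of the stage about the vertical axis through index_base, rad, anticlockwise from above positive; 0 (start) = plunger in the middle hole, +0.524 and -0.524 = outer holes, stops at +-0.628. Turns easily when the plunger is out (0.06 N m of friction) and stays where left; it is turned by moving the pulled knob round the axis.
- guard_fork (a point): Middle of the line joining the two prong tips (top faces) of the yellow guard fork; it turns with the stage. Level plate 160 to 168 mm above the table, its prongs reach 166 mm from the stage axis, 20 to 52 mm to either side of the knob (notch bottom 137 mm from the axis). It keeps upright fingers off the knob: come from outside, along the knob's leaning axis. Grinder head behind it, to 206 mm high.
- stage_pointer (a point): A point of the turning stage, straight out from the plunger: 143 mm from the stage axis, 20 mm above the table. It coincides with a marker's origin when the plunger is at that marker's hole.
- plunger_knob (a point): Centre of the plunger's knob: black with orange rings, 24 mm diameter, 30 mm long, axis leaning outward 40 degrees from vertical, in the plane through the stage axis. With the plunger home it is 155 mm from the stage axis, 120 mm above the table, 85 mm from the bevel along the knob's axis. Below the knob: 20 mm of thin shaft, then a sleeve 22 mm across. It goes round with the stage.
- plunger (a joint): How far the plunger is pulled out along its own axis (outward and up), m: 0 = pin home, 8 mm deep in a hole; over 0.008 = clear of the hole; stop at 0.016. A pin standing on the bevel between holes reads about 0.008. A spring pulls it in: 6 N at 0, 11.5 N at the stop. The pin has 1 mm of play all round and a round nose.
- green_marker: Green plastic disc fixed on the foot, 18 mm across, 7 mm high, just outside one of the two outer holes: it marks the hole to go to. Origin at its underside, 143 mm from the stage axis, in the direction of its hole as seen from the axis.
- red_marker: Red plastic disc, the same, outside the other outer hole (not to be used).
- clamp_knob (a point): Centre of the upright yellow knob at the end of the clamp lever, 70 mm from its pivot: cylinder 22 mm in diameter, 28 mm high (72 to 100 mm above the table; its centre at 86). Below it a 12 mm thick stem, then the flat dark lever arm, 14 mm wide, its top 60 mm above the table.
- clamp_pivot (a point): Point on the vertical pivot axis of the clamp lever, at the height of clamp_knob; the pivot post stands at the edge of the foot, on the -y side of index_base.
- clamp_lever (a joint): Angle of the clamp lever, rad, anticlockwise from above positive: 0 to 0.25 = open (start), 1.05 = shut, against its stop (the knob moves round the pivot, away from the robot). Friction of about 0.12 N m holds it where it is left; there is no spring.
- battery: Loose bystander: black cordless-tool battery with a teal top, 105 x 70 x 64 mm. Origin at its underside.
- tub: Loose bystander: open white plastic tub, 120 x 90 x 55 mm. Origin at its underside.
- side_handle: Loose bystander: black rubber side handle lying on its side, 132 mm long, 48 mm across its end flanges. Origin at its underside.
- bearing: Loose bystander: steel ball bearing lying flat, 36 mm across, 12 mm high. Origin at its underside.
- screwdriver: Loose bystander: screwdriver with a red handle, lying, 190 mm long. Origin at its underside.
- flange_nut: Loose bystander: dark steel flange nut, 40 mm across, 12 mm high. Origin at its underside.
- wire_spool: Loose bystander: empty blue plastic spool standing upright, 66 mm across, 50 mm high. Origin at its underside.

How it is judged:
On the way, in this order (a step that is already met when the one before it is completed fails the run):
1. the plunger is pulled clear of the middle hole (value of joint plunger above 0.009 m), for 0.05 s.
2. the plunger is home in the hole by the green marker (value of joint plunger below 0.0025 m and horizontal distance between stage_pointer and green_marker below 0.008 m), for 0.2 s.
3. the clamp lever is shut (value of joint clamp_lever above 0.97 rad), for 0.2 s.
At the end, for the whole second after the job is handed in: The plunger is home (within 2.5 mm) in the hole by the green marker (stage_pointer within 8 mm of the marker), the stage is at rest, and the clamp lever is shut (over 0.97 rad of 1.05) (all of step 2 and value of joint clamp_lever above 0.97 rad and velocity of joint stage between -0.05 and 0.05 rad/s); the robot touches nothing.
It fails at once if a loose thing lying around is moved by more than 30 mm (distance of any of battery, tub, side_handle, bearing, screwdriver, flange_nut, wire_spool from where it was at the start of the episode above 0.03 m).
It also fails if it takes over 51 s, if anything falls off the work surface, if the arm or the gripper's body presses on something with over 40 N, if the wrist force passes 120 N, or if a joint passes its speed limit or range.

### The arm

A 6-joint arm with a two-finger parallel gripper is mounted at the origin on the work surface. World frame = base frame: x ahead of the robot, y to its left, z up, the work surface at z = 0. Lengths are in m, angles in rad, forces in N, time in s.
With the tool pointing down it reaches from about 0.25 to 0.775 m from the base axis. Payload 4 kg.
Tool frame: the origin (TCP) lies on the centre line of the jaws, within the pads' length; the fingertips stand 22 mm ahead of it and the grasp point (between the pads) lies 3 mm ahead of it; z points along the fingers, y is the direction in which the jaws open and shut (so a half turn about z gives the same grasp; the last joint's range is limited). The gripper opens to 94 mm and grips with 3 to 60 N. Pads are 16 mm wide; open, the fingers measure 119 mm over their backs; the gripper's body (75 mm by 177 mm) begins 78 mm behind the grasp point.
Start: joints at [-1.343, 0.087, 1.371, -0, 1.684, -0.103], TCP at [0.179, -0.52, 0.228] pointing down, gripper open.
Joint ranges: [-3.1, 3.1], [-0.76, 2.03], [0.27, 2.55], [-1.08, 4.22], [0.17, 2.65], [-2.57, 2.57]. Speed limits (rad/s): [2.79, 2.79, 3.14, 3.14, 3.14, 3.14].

### API

Orientations are given as [roll, pitch, yaw] about the fixed x, y, z axes, in that order (R = Rz(yaw) Ry(pitch) Rx(roll)).
In Python, from bench import robot gives the robot as it stands. The module is installed in compiled form; this text tells all that it offers.
- The arm moves only by the shell command python3 -m inch 'ROWS'. ROWS is JSON, a list of rows, each an object with "linear": the shift along the world's x, y, z scaled (see below), a list of three; "twist": the turn about the world's z scaled (see below); "gripper": the opening, from 0 (shut) to 1 (fully open). In form: [{"linear": [x, y, z], "twist": twist, "gripper": gripper}, ...]. A call has 1 to 10 rows; each row is the pose to reach, as a shift and turn from the pose commanded when the call began; what a row does not reach only later rows make up. The controller multiplies each number of a shift by 0.1 m and each number of a turn by 60 degrees. A row lasts 1/12 s, in which the tool goes at most 41.7 mm and 7.16 degrees, less where a joint would pass 70% of its speed; a pose out of reach is approached as far as the arm can. A call with a number of a shift or a turn outside -1 to 1 is refused whole. A call with a gripper value outside its range is refused whole. The fingers move at their own pace and stop on an object; the grip force is fixed at half the most. Time passes only in rows, so rows that repeat a pose let the fingers close. It gives the time, the measured TCP pose, the force and the opening at its end, in the units of the state.
- robot.get_obs(): the state, without advancing time (a new reading comes with each control period).
- robot.snapshot(name): name is "side" or "top" or "wrist"; returns a dict with "image" (384x512x3 uint8, red, green, blue), "depth" (384x512 float32, m along the optical axis (not along the pixel's ray), 0 where there is no reading), "mtx" (3x3 intrinsics, pixels), "rvec" (rotation vector, rad) and "tvec" (3), from world to camera coordinates, as OpenCV has them; the wrist camera has in their place "hand_eye" (4x4, takes a point from camera to tool coordinates, whose origin is the TCP and whose axes are the flange's). Camera axes: x right, y down, z forward; pixel columns grow to the right and rows downward; lengths in m; the calibration is good to about 2 mm. The wrist camera is an equidistant fisheye: a pixel r from the principal point sees the ray r / f radians off the axis. A picture is of the moment at which its call begins: read the wrist's pose just before it.
- robot.close_job(): hands the job in, once; it reports no verdict.
The state is a dict: "time": time; "joint_positions": joint angles; "qvel": joint speeds; "joint_torque": joint torques, N m; "tool_pos": TCP position; "ee_rot": TCP orientation; "wrist_force": force on the tool from outside, world axes, zero at the start; "wrist_torque": the same for the moment, N m; "width": finger opening in m.
Only numpy, scipy, OpenCV 4.12 (cv2) and the standard library are available. Lean on these libraries where they do the work, as an engineer would, in place of code of your own. Each camera call takes 0.05 s, during which the arm holds its last target.

## Working session

There is one attempt and no reset: what is moved stays moved. The work goes in short steps, Python scripts to look and compute and a shell command to move; the robot and the scene stay as the last step left them, time stands still between calls to the robot, and variables do not carry over. Pictures are saved under pics/ and viewed, and the job is handed in when it is done.

```bash
mkdir -p pics; ls; python3 - <<'E'
from bench import robot
import cv2,numpy as np
o=robot.get_obs()
for k,v in o.items(): print(k,np.round(v,3))
for n in ["side","top","wrist"]:
    s=robot.snapshot(n); cv2.imwrite(f"pics/{n}0.png",s["image"][:,:,::-1])
    np.savez(f"{n}0.npz",**s)
    for k in s:
        if k not in("image","depth"): print(n,k,np.round(s[k],3).tolist())
E
```

```text
pics
time 0.0
joint_positions [-1.343  0.088  1.372 -0.     1.684 -0.103]
qvel [ 0.001 -0.001  0.001 -0.001 -0.001 -0.002]
joint_torque [-0.0000e+00 -3.4018e+01 -3.0243e+01  7.2000e-02  3.3000e-02 -0.0000e+00]
tool_pos [ 0.179 -0.52   0.226]
ee_rot [-3.139 -0.     0.331]
wrist_force [ 0.144  0.161 -0.441]
wrist_torque [-0.015 -0.002 -0.013]
width 0.094
side mtx [[367.617, 0.0, 254.626], [0.0, 367.617, 198.141], [0.0, 0.0, 1.0]]
side rvec [2.141, -0.273, 0.149]
side tvec [-0.553, 0.236, 0.67]
top mtx [[477.289, 0.0, 250.044], [0.0, 477.289, 192.42], [0.0, 0.0, 1.0]]
top rvec [2.129, -2.129, 0.177]
top tvec [0.122, 0.627, 1.107]
wrist mtx [[297.319, 0.0, 252.46], [0.0, 297.319, 192.14], [0.0, 0.0, 1.0]]
wrist hand_eye [[-0.0, -0.96, -0.281, 0.083], [1.0, -0.0, -0.001, 0.0], [0.001, -0.281, 0.96, -0.158], [0.0, 0.0, 0.0, 1.0]]
```

View pics/side0.png

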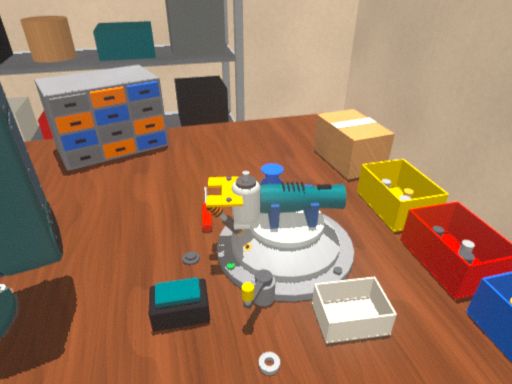

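View pics/top0.png

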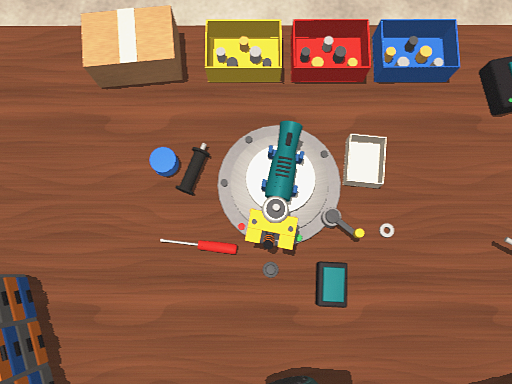

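View pics/wrist0.png

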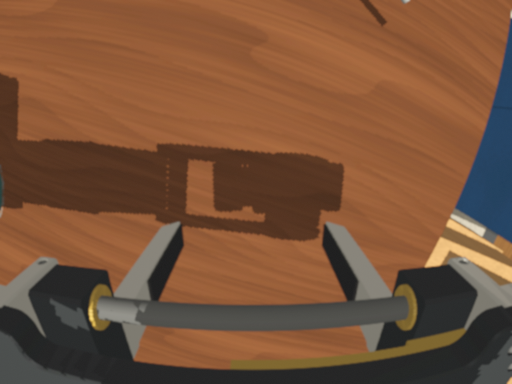

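The top view shows the green marker at about (299,238), on the clamp side, and the red one at (242,226). The yellow fork is around (272,230), the clamp knob at (360,233), and its pivot at about (331,216). Next I'll measure these.

```bash
cat > h.py <<'E'
import cv2,numpy as np
def load(n): return dict(np.load(n))
def cam(s):
    R=cv2.Rodrigues(s["rvec"])[0]; t=s["tvec"].reshape(3); return R,t
def plane(s,uv,z):
    R,t=cam(s); uv=np.atleast_2d(uv).astype(float)
    d=np.c_[uv,np.ones(len(uv))]@np.linalg.inv(s["mtx"]).T@R; c=-R.T@t
    return c+d*((z-c[2])/d[:,2])[:,None]
def cloud(s):
    R,t=cam(s); h,w=s["depth"].shape; v,u=np.mgrid[:h,:w]
    p=np.stack([u,v,np.ones_like(u)],-1)@np.linalg.inv(s["mtx"]).T*s["depth"][...,None]
    return (p-t)@R
def blobs(s,lo,hi,amin=15):
    hsv=cv2.cvtColor(s["image"],cv2.COLOR_RGB2HSV); m=cv2.inRange(hsv,np.array(lo),np.array(hi))
    n,l,st,ce=cv2.connectedComponentsWithStats(m)
    return [(ce[i],st[i],l==i) for i in range(1,n) if st[i,4]>=amin]
E
python3 - <<'E'
from h import *
np.set_printoptions(precision=4,suppress=True)
for n in ["top","side"]:
    s=load(n+"0.npz"); P=cloud(s)
    for c,lo,hi in [("green",(45,120,80),(75,255,255)),("yellow",(22,150,120),(34,255,255)),("red",(0,180,120),(5,255,255)),("orange",(6,180,120),(20,255,255))]:
        for ce,st,m in blobs(s,lo,hi,8):
            pm=np.median(P[m],0); print(n,c,ce,st,pm, 'z',P[m][:,2].min(),P[m][:,2].max())
s=load("top0.npz")
P=cloud(s);z=P[...,2]
m=(z>.014)&(z<.026)&(P[...,0]>.3)&(P[...,0]<.9)
np.set_printoptions(precision=4,suppress=True)
n,l,st,ce=cv2.connectedComponentsWithStats(m.astype(np.uint8))
i=1+np.argmax(st[1:,4]); print(st[i])
q=P[l==i]; 
c=q[:,:2].mean(0)
for _ in range(30):
    d=q[:,:2]-c; r=np.hypot(*d.T); a=np.arctan2(d[:,1],d[:,0]); b=((a+np.pi)/(2*np.pi)*72).astype(int)%72
    E=np.array([q[b==k][np.argmax(r[b==k]),:2] for k in range(72) if (b==k).sum()>3])
    A=np.c_[2*E,np.ones(len(E))]; x=np.linalg.lstsq(A,(E**2).sum(1),rcond=None)[0]
    R=np.sqrt(x[2]+x[0]**2+x[1]**2); res=np.hypot(*(E-x[:2]).T)-R
    k=abs(res)<.004
    x=np.linalg.lstsq(A[k],(E[k]**2).sum(1),rcond=None)[0]; c=x[:2]
print("centre",c,np.sqrt(x[2]+c@c),k.sum())
E
for i in top0; do python3 - <<'E'
import cv2
a=cv2.imread('pics/top0.png')[110:310,200:400]; cv2.imwrite('pics/topc.png',cv2.resize(a,(600,600),interpolation=cv2.INTER_NEAREST))
E
done
```

```text
top green [509.9167  99.6667] [508  98   4   4  12] [ 0.8568 -0.5207  0.0713] z 0.06715801895117228 0.07607430850515694
top green [298.3333 237.2727] [296 234   6   7  33] [0.5207 0.0042 0.0261] z 0.02093170198297769 0.03035779561186384
top yellow [243.737   41.9969] [ 205   20   77   48 2905] [1.0468 0.1403 0.0098] z -0.006156009845756384 1.1984601087845215
top yellow [391.375   49.3125] [387  47   8   8  16] [ 1.0041 -0.2452  0.0452] z 0.040521657268479 0.05008039284822382
top yellow [426.8235  49.1176] [421  46  10  10  17] [ 1.0057 -0.3348  0.0459] z 0.039190057135748406 0.049290243438908164
top yellow [243.3425  74.9292] [206  69  75  13 946] [0.9346 0.1396 0.0444] z -0.0005322952031835246 1.1984601087845215
top yellow [271.0449 229.0143] [ 245  209   53   41 1047] [0.5275 0.0756 0.1679] z -0.002341653814834453 1.1984601087845215
top yellow [358.3506 232.9091] [353 229  11   9  77] [ 0.5246 -0.1277  0.0988] z 0.05935055254775955 0.10441421071444892
top red [330.5764  53.8838] [ 291   19   80   63 2462] [ 1.0066 -0.0885  0.0073] z -0.0039269384065439535 1.1984601087845215
top red
[... 3865 characters left out ...]
4849053 0.16563264278581427
side orange [416.1553 215.0959] [402 202  44  32 219] [0.9347 0.0107 0.0712] z 0.0005943010883745294 0.09193544141199196
side orange [214.6711 210.3421] [206 206  17  11  76] [0.5038 0.0713 0.1219] z 0.0006589312600477377 0.16365393912626766
side orange [379.5 217.5] [376 214   8   8   8] [ 0.9344  0.1069 -0.0006] z -0.0009735098810773462 0.0014379520706701034
side orange [212.  222.5] [212 218   1  10  10] [0.51   0.1929 0.0004] z -0.000773568507418277 0.0012281054068879983
side orange [400.9167 237.25  ] [400 233   3   9  12] [0.934  0.0127 0.0019] z 0.00031264724939320513 0.5672776779662321
[ 218  125   62  110 1573]
centre [0.6552 0.0488] 0.1540310092832756 31
```

View pics/topc.png

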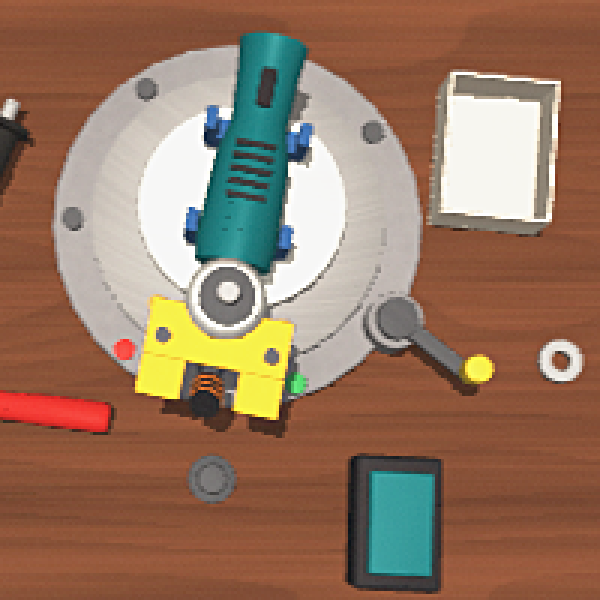

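```bash
python3 - <<'E'
from h import *
np.set_printoptions(precision=4,suppress=True)
s=load("top0.npz")
b=[x for x in blobs(s,(22,120,90),(34,255,255),300) if 240<x[0][0]<300 and x[0][1]>200][0]
P=cloud(s); m=b[2]
v,u=np.nonzero(m); q=plane(s,np.c_[u,v],.168)[:,:2]
r=cv2.minAreaRect((q*1000).astype(np.float32)); print(r); bx=cv2.boxPoints(r); print(bx)
c=np.array([.6555,.0493])
g=np.array([.5205,.004]);rd=np.array([.548,.144])
for p in(g,rd): d=p-c; print(np.hypot(*d),np.degrees(np.arctan2(d[1],d[0])))
z=P[...,2]
# clamp knob, pivot
for lo,hi,z0,z1 in [((22,120,90),(34,255,255),.09,.11)]:
    for ce,st,mm in blobs(s,lo,hi,40):
        if 340<ce[0]<380: 
            k=mm&(z>.092)&(z<.108); print("knob",P[k].mean(0),k.sum())
mm=(z>.05)&(z<.12)&(P[...,0]>.5)&(P[...,0]<.62)&(P[...,1]<-.03)&(P[...,1]>-.16)
print(np.percentile(z[mm],[10,50,90,99])); 
for a,bz in[(.05,.058),(.058,.064),(.064,.072),(.072,.09)]:
    k=mm&(z>a)&(z<bz)
    if k.sum(): print(a,P[k][:,:2].mean(0),P[k][:,:2].min(0),P[k][:,:2].max(0),k.sum())
# knob dark/orange
k=(z>.10)&(z<.15)&(abs(P[...,0]-.5)<.04)&(abs(P[...,1]-.08)<.03)
print("pl",P[k].mean(0),P[k].min(0),P[k].max(0),k.sum())
# loose things
for n,x0 in [("z",0)]:
    l=(z>.006)&(P[...,0]>.3)&(P[...,0]<.9)&(abs(P[...,1])<.4)
    N,L,st,ce=cv2.connectedComponentsWithStats(l.astype(np.uint8))
    for i in range(1,N):
        if st[i,4]>30: w=P[L==i]; print(st[i],np.percentile(w,1,0),np.percentile(w,99,0))
E
```

```text
((527.8399658203125, 75.94862365722656), (104.55686950683594, 69.83583068847656), 78.74420928955078)
[[483.3895  31.4913]
 [551.882   17.8601]
 [572.2904 120.4059]
 [503.7979 134.0371]]
0.14239764745247727 -161.4505361140121
0.14326318438454447 138.62219921333318
knob [nan nan nan] 0
knob [ 0.5251 -0.1294  0.0993] 64
[0.054  0.0609 0.0987 0.1024]
0.05 [ 0.5735 -0.0698] [ 0.5236 -0.1246] [ 0.6189 -0.0304] 109
0.058 [ 0.5643 -0.0832] [ 0.5256 -0.1263] [ 0.6199 -0.0301] 220
0.064 [ 0.5672 -0.0778] [ 0.5465 -0.1018] [ 0.614  -0.0321] 35
0.072 [ 0.5237 -0.1226] [ 0.5161 -0.1269] [ 0.5348 -0.1199] 14
pl [0.5041 0.0793 0.1278] [0.4864 0.0671 0.1003] [0.5267 0.0923 0.14  ] 155
[  218   121   147   129 12221] [ 0.4928 -0.115   0.0156] [0.7929 0.1926 0.1898]
[344 134  43  54 887] [ 0.6481 -0.214   0.0064] [ 0.7739 -0.1145  0.0597]
[176 143  35  52 677] [0.6285 0.2251 0.0152] [0.7549 0.3023 0.0511]
[150 147  29  28 575] [0.6788 0.3069 0.0068] [0.7416 0.3693 0.0555]
[380 223  15  15 140] [ 0.5223 -0.2356  0.0062] [ 0.5572 -0.2009  0.0164]
[161 239  76  15 487] [0.4824 0.1561 0.0094] [0.5149 0.3398 0.0301]
[262 262  17  15 116] [0.4287 0.0554 0.0061] [0.4584 0.1111 1.0211]
[ 316  262   32   46 1420] [ 0.3575 -0.1081  0.0144] [ 0.4598 -0.0373  0.0682]<stdin>:16: RuntimeWarning: Mean of empty slice.
  ret = um.true_divide(
```

The axis is at about (0.656, 0.050) and the plunger direction is 168.7°. The green hole is 30° anticlockwise of it. The tool can't tilt, so I'll grip the knob's outer end tangentially, just outside the fork (r≈175 mm). First I'll travel there.

```bash

python3 -m inch '[{"linear":[0.15,0.33,0.12],"twist":-0.1,"gripper":1},{"linear":[0.3,0.66,0.24],"twist":-0.2,"gripper":1},{"linear":[0.46,1.0,0.34],"twist":-0.3,"gripper":1}]'
python3 -m inch '[{"linear":[0.15,0.33,0],"twist":-0.1,"gripper":1},{"linear":[0.3,0.66,0],"twist":-0.2,"gripper":1},{"linear":[0.46,1.0,0],"twist":-0.205,"gripper":1}]'
python3 -m inch '[{"linear":[0.15,0.33,0],"twist":0,"gripper":0.7},{"linear":[0.3,0.66,0],"twist":0,"gripper":0.7},{"linear":[0.46,1.0,0],"twist":0,"gripper":0.6}]'
python3 -m inch '[{"linear":[0.15,0.33,0],"twist":0,"gripper":0.5},{"linear":[0.3,0.66,0],"twist":0,"gripper":0.5},{"linear":[0.46,1.0,0],"twist":0,"gripper":0.5}]'
python3 -m inch '[{"linear":[0.15,0.33,0],"twist":0,"gripper":0.5},{"linear":[0.3,0.66,0],"twist":0,"gripper":0.5},{"linear":[0.46,1.0,0],"twist":0,"gripper":0.5}]'
python3 -m inch '[{"linear":[0.25,0.4,0],"twist":0,"gripper":0.5},{"linear":[0.5,0.8,0],"twist":0,"gripper":0.5},{"linear":[0.5,1.0,0],"twist":0,"gripper":0.5},{"linear":[0.5,1.0,0],"twist":0,"gripper":0.5},{"linear":[0.5,1.0,0],"twist":0,"gripper":0.5}]'
python3 -c "
from bench import robot;o=robot.get_obs();print(o)"
```

```text
time: 0.4
tool_pos: [0.2246, -0.4192, 0.2611]
ee_rot: [-3.14, 0.0, 0.01]
wrist_force: [1.3, 0.1, 1.0]
width: 0.0943
time: 0.65
tool_pos: [0.2708, -0.3187, 0.2615]
ee_rot: [3.141, -0.0, -0.203]
wrist_force: [0.4, 0.5, -0.2]
width: 0.094
time: 0.9
tool_pos: [0.3167, -0.2185, 0.2613]
ee_rot: [3.141, -0.0, -0.199]
wrist_force: [0.4, -0.9, -0.4]
width: 0.0773
time: 1.15
tool_pos: [0.3627, -0.1185, 0.2614]
ee_rot: [3.141, -0.0, -0.199]
wrist_force: [0.6, 1.1, -0.4]
width: 0.0576
time: 1.4
tool_pos: [0.4088, -0.0184, 0.2615]
ee_rot: [3.141, -0.0, -0.198]
wrist_force: [0.9, -0.4, 0.6]
width: 0.0473
time: 1.82
tool_pos: [0.4585, 0.0809, 0.2608]
ee_rot: [3.141, 0.002, -0.195]
wrist_force: [0.4, 0.0, 0.3]
width: 0.0471
{'time': 1.8167, 'joint_positions': array([ 5.32672158e-02, -1.04904049e-01,  1.49599198e+00, -5.71020721e-04,
        1.75240836e+00,  1.81857487e+00]), 'qvel': array([-0.05070803, -0.02538182,  0.01402276, -0.01243798,  0.00187222,
       -0.00464786]), 'joint_torque': array([  1.0434828 , -25.51754057, -30.61671853,   0.15948566,
        -0.11713539,   0.04933476]), 'tool_pos': array([0.45845024, 0.08093905, 0.26075459]), 'ee_rot': array([ 3.14058112e+00,  1.70768183e-03, -1.94614795e-01]), 'wrist_force': array([0.43673873, 0.04836203, 0.26311899]), 'wrist_torque': array([ 0.01052167, -0.00458953, -0.00760815]), 'width': 0.04713583298015197}
```

```bash

python3 -m inch '[{"linear":[0.11,0.06,-0.35],"twist":0,"gripper":0.5},{"linear":[0.11,0.06,-0.7],"twist":0,"gripper":0.5},{"linear":[0.11,0.06,-0.9],"twist":0,"gripper":0.5},{"linear":[0.11,0.06,-0.9],"twist":0,"gripper":0.5},{"linear":[0.11,0.06,-0.9],"twist":0,"gripper":0.5}]'
cat > snap.py <<'E'
import sys
from bench import robot
import cv2,numpy as np
tag=sys.argv[1]; o=robot.get_obs()
print(np.round(o["tool_pos"],4),np.round(o["ee_rot"],3),np.round(o["wrist_force"],1),o["width"])
for n in sys.argv[2:]:
    s=robot.snapshot(n); cv2.imwrite(f"pics/{n}{tag}.png",s["image"][:,:,::-1]); np.savez(f"{n}{tag}.npz",tool_pos=o["tool_pos"],ee_rot=o["ee_rot"],**s)
E
python3 snap.py 1 wrist side top
python3 - <<'E'
import cv2
a=cv2.imread('pics/side1.png')[140:320,140:320]; cv2.imwrite('pics/side1c.png',cv2.resize(a,(720,600)[:1]*1+(600,) if 0 else (600,600),interpolation=cv2.INTER_NEAREST))
a=cv2.imread('pics/top1.png')[150:310,200:360]; cv2.imwrite('pics/top1c.png',cv2.resize(a,(600,600),interpolation=cv2.INTER_NEAREST))
E
```

```text
time: 2.23
tool_pos: [0.4687, 0.0845, 0.1708]
ee_rot: [3.14, 0.002, -0.2]
wrist_force: [-0.3, 0.1, 0.5]
width: 0.0467
[0.4687 0.0845 0.1708] [ 3.14e+00  2.00e-03 -2.00e-01] [-0.3  0.1  0.5] 0.04674699549017337
```

View pics/wrist1.png

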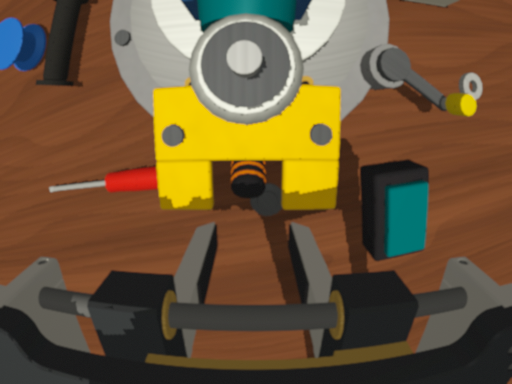

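View pics/side1c.png

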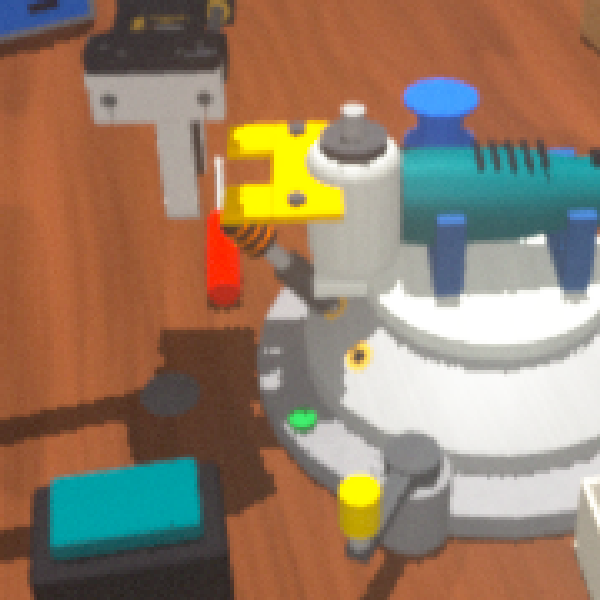

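View pics/top1c.png

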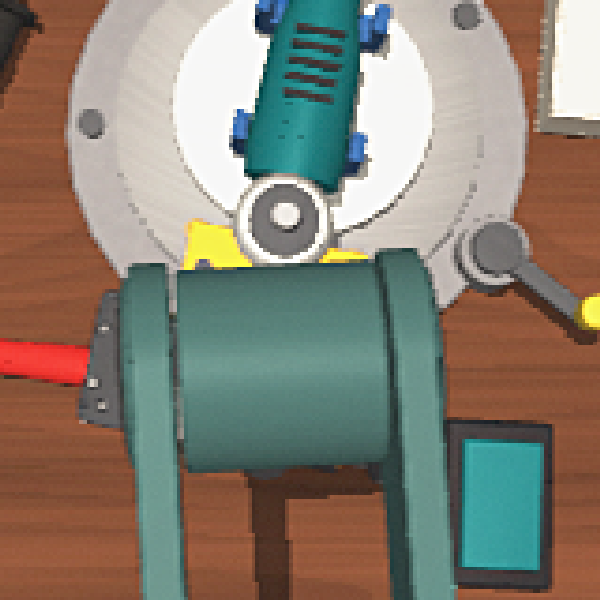

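```bash

python3 -m inch '[{"linear":[0.006,0.028,-0.36],"twist":0,"gripper":0.45},{"linear":[0.006,0.028,-0.36],"twist":0,"gripper":0.45},{"linear":[0.08,0.014,-0.36],"twist":0,"gripper":0.45},{"linear":[0.152,0,-0.36],"twist":0,"gripper":0.45},{"linear":[0.152,0,-0.36],"twist":0,"gripper":0.45},{"linear":[0.152,0,-0.36],"twist":0,"gripper":0.45},{"linear":[0.152,0,-0.36],"twist":0,"gripper":0.45}]'
python3 snap.py 2 wrist side
python3 - <<'E'
import cv2
a=cv2.imread('pics/side2.png')[150:270,160:280]; cv2.imwrite('pics/side2c.png',cv2.resize(a,(600,600),interpolation=cv2.INTER_NEAREST))
a=cv2.imread('pics/wrist2.png')[100:300,152:352]; cv2.imwrite('pics/wrist2c.png',cv2.resize(a,(600,600),interpolation=cv2.INTER_NEAREST))
E
```

```text
time: 2.97
tool_pos: [0.4843, 0.0862, 0.1373]
ee_rot: [-3.141, 0.003, -0.198]
wrist_force: [-6.4, 1.6, 1.1]
width: 0.0423
[0.4843 0.0862 0.1373] [-3.141e+00  3.000e-03 -1.980e-01] [-6.4  1.6  1.1] 0.04231185792652087
```

View pics/side2c.png

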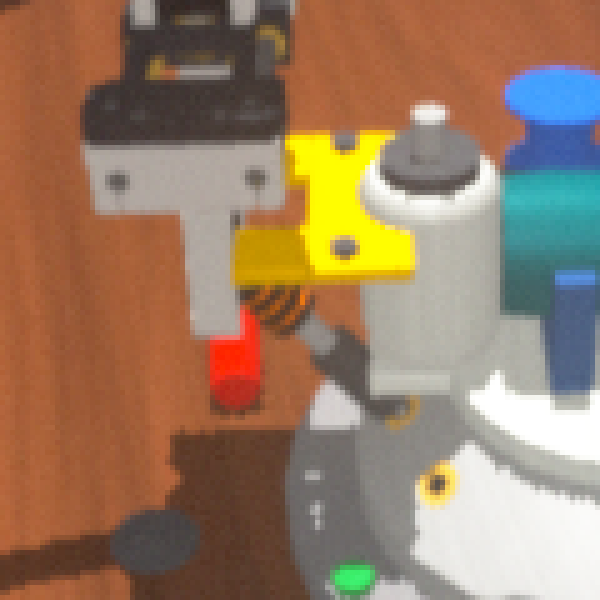

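View pics/wrist2c.png

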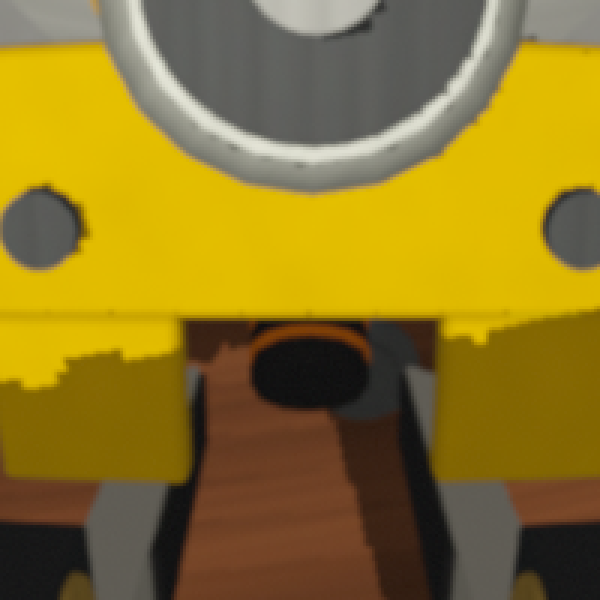

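The fingers are just touching the fork's front face (6 N), which is as far in as they can go. The knob sits about 1.7 mm toward −y of centre, so I'll centre on it and close.

```bash

python3 -m inch '[{"linear":[-0.005,-0.018,-0.01],"twist":0,"gripper":0.45},{"linear":[-0.005,-0.018,-0.01],"twist":0,"gripper":0.25},{"linear":[-0.005,-0.018,-0.01],"twist":0,"gripper":0.1},{"linear":[-0.005,-0.018,-0.01],"twist":0,"gripper":0},{"linear":[-0.005,-0.018,-0.01],"twist":0,"gripper":0},{"linear":[-0.005,-0.018,-0.01],"twist":0,"gripper":0},{"linear":[-0.005,-0.018,-0.01],"twist":0,"gripper":0}]'
python3 snap.py 3 wrist side
python3 - <<'E'
import cv2
a=cv2.imread('pics/wrist3.png')[100:300,152:352]; cv2.imwrite('pics/wrist3c.png',cv2.resize(a,(600,600),interpolation=cv2.INTER_NEAREST))
E
```

```text
time: 3.65
tool_pos: [0.4839, 0.0844, 0.1363]
ee_rot: [-3.141, 0.003, -0.198]
wrist_force: [-6.8, 1.2, 1.0]
width: 0.0161
[0.4839 0.0844 0.1363] [-3.141e+00  3.000e-03 -1.980e-01] [-6.8  1.2  1. ] 0.016130717251913177
```

View pics/wrist3c.png

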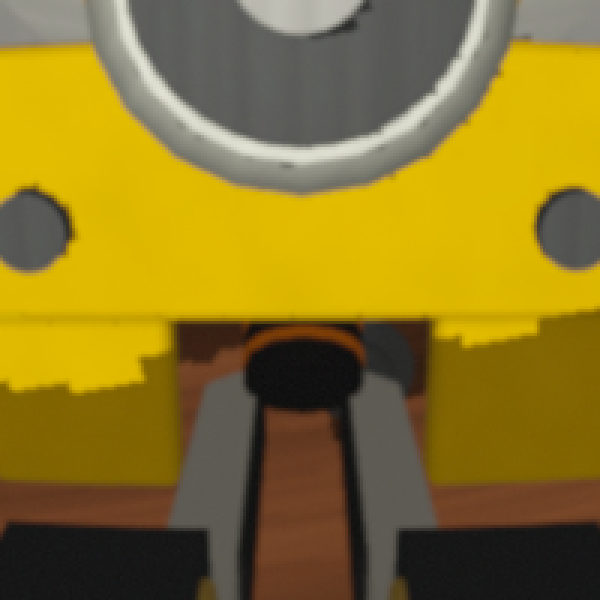

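```bash
python3 - <<'E'
from h import *
np.set_printoptions(precision=1,suppress=True,linewidth=150)
c=np.array([.656,.05]);e=np.array([-.9806,.1959]);t=np.array([-.1959,-.9806])
for f in ["side2.npz","side3.npz"]:
    s=load(f);P=cloud(s);d=P[...,:2]-c; r=d@e*1e3; tt=d@t*1e3; z=P[...,2]*1e3
    m=(r>120)&(r<230)&(abs(tt)<70)&(z>105)&(z<215)
    hsv=cv2.cvtColor(s["image"],cv2.COLOR_RGB2HSV); y=m&(cv2.inRange(hsv,(20,120,60),(36,255,255))>0)
    g=m&(hsv[...,1]<60)&(r>155)
    print(f,"fork r",np.percentile(r[y],[50,95,98,100]),"t",tt[y].min(),tt[y].max())
    for a in range(110,210,8):
        k=g&(z>=a)&(z<a+8)
        if k.sum()>3: print(a,k.sum(),"r",np.percentile(r[k],[2,10,50,90,98]),"t",np.percentile(tt[k],[5,50,95]))
    k=m&(z<140)&(tt>-15)&(tt<15)&(r<200)&((hsv[...,2]<70)|((hsv[...,0]<20)&(hsv[...,1]>150)))
    print("knob",np.percentile(r[k],[2,50,98]),np.percentile(z[k],[2,50,98]),k.sum())
E
```

```text
side2.npz fork r [137.5 162.7 165.  167.1] t -53.01656638294609 53.91846862396194
118 4 r [170.5 172.4 180.2 183.6 184. ] t [30.  30.2 31. ]
126 28 r [167.6 169.  175.6 181.6 183.8] t [28.8 30.8 32.3]
134 35 r [167.3 167.5 176.9 184.2 185.4] t [26.2 30.7 33. ]
142 31 r [167.3 168.7 176.3 182.8 184.6] t [-23.6  30.9  32.6]
150 28 r [169.9 171.3 177.8 183.6 184.7] t [29.6 31.1 32.3]
158 30 r [169.2 169.7 177.3 183.5 185.2] t [28.9 30.5 32.7]
166 32 r [167.1 168.8 175.7 182.6 184.5] t [26.8 30.8 32.1]
174 32 r [168.  170.  175.9 183.7 184.7] t [29.5 31.2 32.5]
206 9 r [171.1 172.6 178.8 185.3 186.8] t [-27.2 -26.  -23.9]
knob [140.6 152.7 165.3] [109.7 122.3 130.3] 78
side3.npz fork r [137.7 162.7 164.8 166.7] t -49.599169751730656 52.84081374628423
118 9 r [169.  170.2 176.8 183.3 184.6] t [19.2 19.5 20.4]
126 30 r [166.7 168.2 175.4 182.8 184.7] t [13.2 19.  20.3]
134 25 r [168.7 170.5 177.8 183.9 185. ] t [18.6 19.3 21. ]
142 26 r [169.8 171.4 178.3 184.2 185.6] t [18.  19.6 20.8]
150 29 r [169.5 170.7 176.8 184.4 184.7] t [18.4 19.9 21.1]
158 28 r [170.1 171.4 177.8 183.8 184. ] t [17.9 19.7 21.6]
166 29 r [167.5 169.  175.6 183.6 185.3] t [18.4 19.6 21.5]
knob [140.6 153.3 165.2] [107.7 121.3 130.6] 74
```

The grip closed on 16 mm, so the pads hold the outer-lower part of the knob's end. I'll pull mostly upward at first, which makes the pads bite deeper as the knob slides out under them.

```bash

python3 -m inch '[{"linear":[0,0,0.01],"twist":0,"gripper":0},{"linear":[0,0,0.02],"twist":0,"gripper":0},{"linear":[0,0,0.03],"twist":0,"gripper":0},{"linear":[0,0,0.04],"twist":0,"gripper":0},{"linear":[0,0,0.04],"twist":0,"gripper":0}]'
python3 snap.py 4 wrist side
python3 - <<'E'
import cv2
a=cv2.imread('pics/wrist4.png')[100:300,152:352]; cv2.imwrite('pics/wrist4c.png',cv2.resize(a,(600,600),interpolation=cv2.INTER_NEAREST))
a=cv2.imread('pics/side4.png')[150:270,160:280]; cv2.imwrite('pics/side4c.png',cv2.resize(a,(600,600),interpolation=cv2.INTER_NEAREST))
E
```

```text
time: 4.17
tool_pos: [0.4793, 0.085, 0.1384]
ee_rot: [3.141, 0.014, -0.197]
wrist_force: [-17.6, 3.5, 6.5]
width: 0.0005
[0.4793 0.085  0.1384] [ 3.141  0.014 -0.197] [-17.6   3.5   6.5] 0.0005407110588498086
```

View pics/side4c.png

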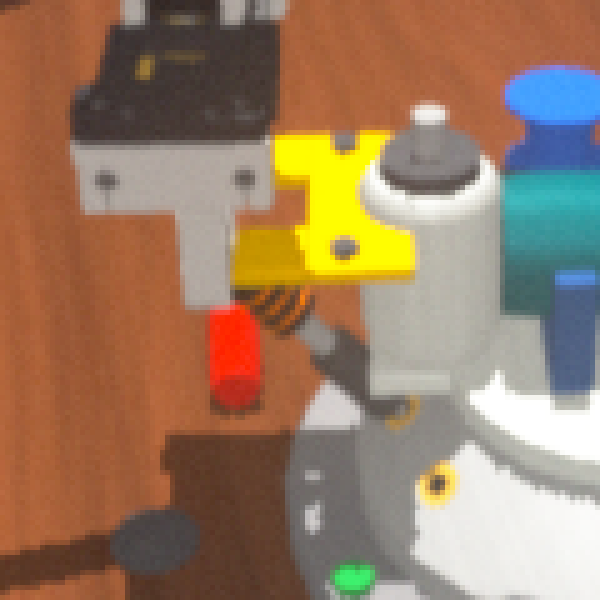

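View pics/wrist4c.png

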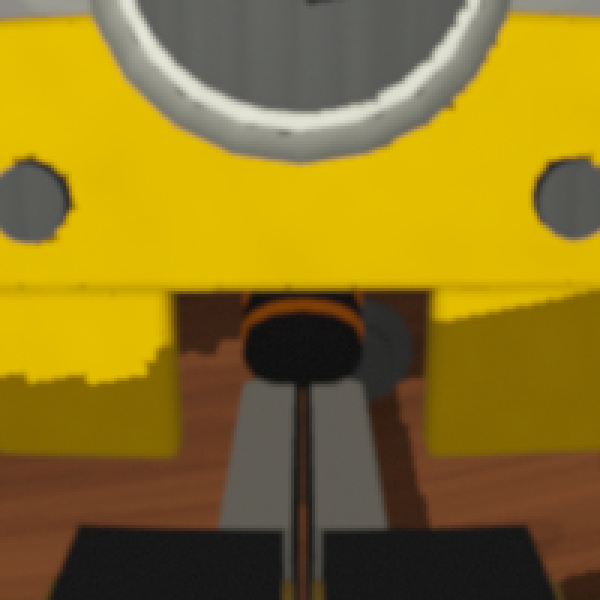

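The fingers slipped off the knob's sloping underside. No harm was done, and the knob is still home. I need the true shape of the knob's end, so I'll measure it from the wrist depth.

```bash
cat >> h.py <<'E'
from scipy.spatial.transform import Rotation as Ro
def wcloud(s):
    h,w=s["depth"].shape; v,u=np.mgrid[:h,:w]; K=s["mtx"]
    x=(u-K[0,2])/K[0,0]; y=(v-K[1,2])/K[1,1]; th=np.hypot(x,y)+1e-9
    k=np.tan(th)/th; p=np.stack([x*k,y*k,np.ones_like(x)],-1)*s["depth"][...,None]
    H=s["hand_eye"]; p=p@H[:3,:3].T+H[:3,3]
    R=Ro.from_euler('xyz',s["ee_rot"]).as_matrix()
    return p@R.T+s["tool_pos"]
C=np.array([.656,.05])
def stage(P,phi=np.radians(168.7)):
    e=np.array([np.cos(phi),np.sin(phi)]);t=np.array([-e[1],e[0]]);d=P[...,:2]-C
    return np.stack([d@e,d@t,P[...,2]],-1)*1e3
E
python3 - <<'E'
from h import *
np.set_printoptions(precision=1,suppress=True,linewidth=160)
for f in ["wrist1.npz","wrist4.npz"]:
    s=load(f); S=stage(wcloud(s)); r,t,z=[S[...,i] for i in range(3)]
    hsv=cv2.cvtColor(s["image"],cv2.COLOR_RGB2HSV)
    y=(cv2.inRange(hsv,(20,120,60),(36,255,255))>0)&(r>120)&(r<190)
    print(f,"fork z",np.percentile(z[y],[5,50,95]),"r max",np.percentile(r[y&(z>163)],[95,99,100]),"t",np.percentile(t[y],[1,99]))
    k=(abs(t)<17)&(r>130)&(r<178)&(z>95)&(z<150)
    a=(r-155)*.643+(z-120)*.766; u=(r-155)*.766-(z-120)*.643
    print("n",k.sum(),"s",np.percentile(a[k],[2,50,90,98,100]),"t",np.percentile(t[k],[1,99]))
    dk=k&(a>8)
    vv,uu=np.nonzero(dk); print(uu.min(),uu.max(),vv.min(),vv.max())
    for ss in range(-16,18,3):
        q=k&(a>ss)&(a<=ss+3)
        if q.sum(): print(ss,q.sum(),"u",u[q].min(),u[q].max(),"t",t[q].min(),t[q].max(),"rad",np.percentile(np.hypot(u[q],t[q]),[50,95,100]))
E
```

```text
wrist1.npz fork z [167.2 168.6 275. ] r max [170.6 171.3 186.7] t [-51.2  50.3]
n 1233 s [-5.6 11.  14.7 15.1 15.4] t [-12.1  11.3]
231 265 172 198
-10 10 u -6.850482576207311 -2.7131215878418153 t -12.082156021078411 11.155987358686804 rad [12.3 13.3 13.5]
-7 35 u -11.219842884173705 -2.756659469995798 t -11.991743320485279 11.111899262309201 rad [12.4 13.  13.2]
-4 72 u -14.049096055435399 -3.371363164238674 t -12.56477855730725 10.908688219898307 rad [13.  13.9 14.4]
-1 141 u -14.435632799711868 -0.2802978972447658 t -12.664937776602907 11.711630900118632 rad [13.1 14.2 14.5]
2 111 u -14.497054636413642 -0.6923147198879819 t -12.55636318824481 10.860835910665097 rad [13.  13.9 14.5]
5 101 u -14.237688863342772 -3.845564932595387 t -12.148331923423633 11.461170630912898 rad [13.3 14.2 14.3]
8 152 u -14.428873117512484 -1.1366897018786375 t -12.211362403064136 11.48330988688964 rad [13.  14.1 14.5]
11 186 u -13.973280440649171 10.12252913654933 t -12.074915634242611 11.36721552481274 rad [12.4 13.5 14.2]
14 425 u -13.194083986823607 9.310058601916461 t -11.441887273401306 10.6621656
[... 346 characters left out ...]
57488363 12.202697995751919 rad [12.5 13.1 13.1]
2 125 u -13.738036005133587 -1.39931966792999 t -11.857662990276332 12.030940361227126 rad [12.7 13.6 13.8]
5 143 u -14.435497116326445 -4.819353982168602 t -11.492084282783498 11.748034796852966 rad [13.1 14.1 14.5]
8 203 u -14.888644775653612 -2.1896721742775536 t -11.601039564474188 11.84936701340389 rad [12.9 14.1 15.7]
11 297 u -15.24145948228161 9.487653062759923 t -11.459164296856722 11.679634945011685 rad [12.4 13.5 15.4]
14 502 u -14.157692003969256 8.815276688201823 t -11.834548200930938 12.154642084008332 rad [ 8.2 12.5 14.2]
17 106 u 1.5658344489645817 6.5125621059821235 t -12.338097228795634 12.542243582871434 rad [ 7.1 12.3 13.2]
```

```bash
python3 - <<'E'
from h import *
np.set_printoptions(precision=1,suppress=True,linewidth=160)
for f in ["wrist1.npz","wrist2.npz","wrist3.npz","top0.npz","side0.npz"]:
    s=load(f); S=stage(wcloud(s) if f[0]=='w' else cloud(s)); r,t,z=[S[...,i] for i in range(3)]
    hsv=cv2.cvtColor(s["image"],cv2.COLOR_RGB2HSV)
    y=(cv2.inRange(hsv,(20,120,60),(36,255,255))>0)&(abs(z-168)<5)&(r>100)&(r<190)
    pr=y&(abs(abs(t)-36)<12); nb=y&(abs(t)<15)
    print(f,"prong front",np.percentile(r[pr],[97,99.5]) if pr.any() else 0,"notch bottom",np.percentile(r[nb],[97,99.5]) if nb.any() else 0, "fork t",np.percentile(t[y],[1,99]))
    k=(abs(t)<4)&(r>134)&(r<180)&(z>95)&(z<155)
    for a in range(136,178,4):
        q=k&(r>=a)&(r<a+4)
        if q.sum()>1: print("   r",a+2,"z",np.percentile(z[q],[10,50,90]),q.sum())
E
```

```text
wrist1.npz prong front [161.9 163.7] notch bottom [135.  135.8] fork t [-51.1  50.2]
   r 142 z [125.6 126.8 128. ] 17
   r 146 z [127.6 129.4 131.5] 88
   r 150 z [132.1 134.7 136.1] 84
   r 154 z [136.2 138.  139.1] 83
   r 158 z [135.3 136.4 137.6] 51
   r 162 z [131.6 133.  134.5] 53
   r 166 z [128.4 130.  130.9] 50
   r 170 z [125.  126.7 127.6] 34
wrist2.npz prong front [161.6 163.7] notch bottom [134.6 135.2] fork t [-51.2  49.6]
   r 146 z [132.9 133.5 134. ] 5
   r 150 z [132.  134.7 136.7] 127
   r 154 z [136.3 137.9 139. ] 104
   r 158 z [134.3 136.9 138.1] 55
   r 162 z [131.  132.6 134. ] 50
   r 166 z [127.8 129.4 130.8] 45
   r 170 z [125.5 126.8 127.3] 32
wrist3.npz prong front [161.5 163.5] notch bottom [134.9 135.6] fork t [-50.7  50.2]
   r 150 z [132.4 134.8 136.5] 124
   r 154 z [136.4 138.  139.1] 114
   r 158 z [134.7 136.6 137.8] 49
   r 162 z [131.2 132.5 133.8] 51
   r 166 z [127.9 129.4 130.5] 49
   r 170 z [125.2 126.7 127.7] 30
top0.npz prong front [164.  165.4] notch bottom [136.2 136.7] fork t [-50.   51.2]
   r 138 z [117.8 119.  121.6] 5
   r 142 z [120.8 122.1 123.5] 7
   r 146 z [127.5 128.8 130.5] 5
   r 150 z [129.2 132.5 133.7] 5
   r 154 z [135.1 136.9 139.3] 7
   r 158 z [133.7 135.4 137.3] 7
   r 162 z [128.6 133.8 135.9] 6
   r 166 z [128.6 131.  132.1] 7
   r 170 z [125.  127.9 129.9] 6
side0.npz prong front [164.6 166.6] notch bottom [136.3 138.2] fork t [-49.4  52.3]
   r 138 z [102.  108.  116.9] 8
   r 142 z [ 97.8 119.7 121.7] 7
   r 146 z [110.1 123.8 126.8] 5
```

New plan that suits an upright tool. I'll turn the jaws radial, put only the inner finger down into the fork's notch, and set its tip edge on the upper side of the knob. Then I press outward and drag the plunger out by friction. There the contact normal is square to the plunger axis, so nothing pushes the plunger back in.

```bash

python3 -m inch '[{"linear":[-0.2,0.04,0],"twist":0,"gripper":0},{"linear":[-0.2,0.04,0.3],"twist":0,"gripper":0.3},{"linear":[-0.2,0.04,0.6],"twist":0.1,"gripper":0.85},{"linear":[-0.2,0.04,0.8],"twist":0.2,"gripper":0.85},{"linear":[-0.2,0.04,0.8],"twist":0.3,"gripper":0.85},{"linear":[-0.2,0.04,0.8],"twist":0.4,"gripper":0.85},{"linear":[-0.2,0.04,0.8],"twist":0.5,"gripper":0.85},{"linear":[-0.2,0.04,0.8],"twist":0.6,"gripper":0.85},{"linear":[-0.2,0.04,0.8],"twist":0.7,"gripper":0.85},{"linear":[-0.2,0.04,0.8],"twist":0.8,"gripper":0.85}]'
python3 -m inch '[{"linear":[0,0,0],"twist":0.1,"gripper":0.85},{"linear":[0,0,0],"twist":0.2,"gripper":0.85},{"linear":[0,0,0],"twist":0.3,"gripper":0.85},{"linear":[0,0,0],"twist":0.4,"gripper":0.85},{"linear":[0,0,0],"twist":0.5,"gripper":0.85},{"linear":[0,0,0],"twist":0.6,"gripper":0.85},{"linear":[0,0,0],"twist":0.7,"gripper":0.85},{"linear":[0,0,0],"twist":0.7,"gripper":0.85},{"linear":[0,0,0],"twist":0.7,"gripper":0.85}]'
python3 snap.py 5 wrist
```

```text
time: 5.1
tool_pos: [0.4666, 0.0877, 0.2212]
ee_rot: [3.137, -0.006, 0.645]
wrist_force: [-0.0, 0.6, -1.4]
width: 0.0569
time: 5.85
tool_pos: [0.4659, 0.0878, 0.2204]
ee_rot: [3.137, -0.001, 1.37]
wrist_force: [0.4, -0.6, -0.8]
width: 0.0795
[0.4659 0.0878 0.2204] [ 3.137e+00 -1.000e-03  1.370e+00] [ 0.4 -0.6 -0.8] 0.07951744955172205
```

View pics/wrist5.png

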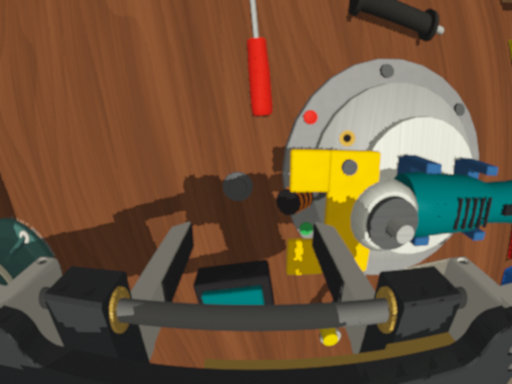

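```bash

python3 -m inch '[{"linear":[0.02,-0.004,-0.15],"twist":0,"gripper":0.85},{"linear":[0.02,-0.004,-0.3],"twist":0,"gripper":0.85},{"linear":[0.02,-0.004,-0.45],"twist":0,"gripper":0.85},{"linear":[0.02,-0.004,-0.55],"twist":0,"gripper":0.85},{"linear":[0.02,-0.004,-0.55],"twist":0,"gripper":0.85},{"linear":[0.02,-0.004,-0.55],"twist":0,"gripper":0.85}]'
python3 snap.py 6 wrist side
python3 - <<'E'
import cv2
a=cv2.imread('pics/side6.png')[150:270,160:280]; cv2.imwrite('pics/side6c.png',cv2.resize(a,(600,600),interpolation=cv2.INTER_NEAREST))
a=cv2.imread('pics/wrist6.png')[130:290,232:392]; cv2.imwrite('pics/wrist6c.png',cv2.resize(a,(600,600),interpolation=cv2.INTER_NEAREST))
E
```

```text
time: 6.4
tool_pos: [0.4664, 0.0875, 0.1635]
ee_rot: [-3.141, 0.0, 1.372]
wrist_force: [0.1, 0.3, 0.5]
width: 0.08
[0.4664 0.0875 0.1635] [-3.141  0.     1.372] [0.1 0.3 0.5] 0.07999416929511995
```

View pics/side6c.png

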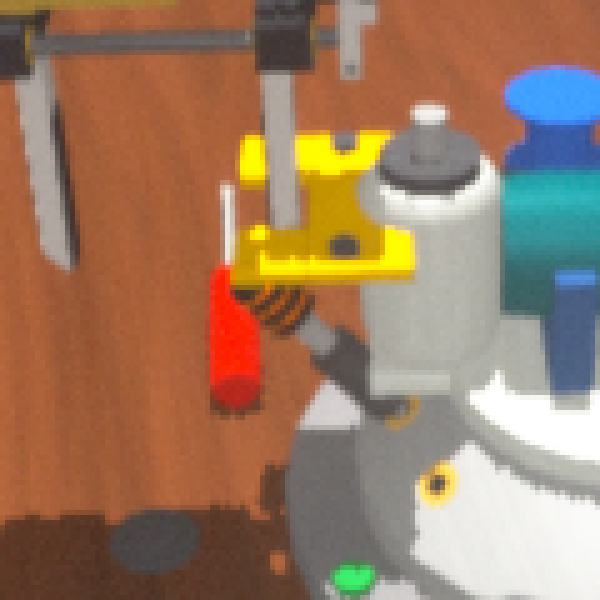

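View pics/wrist6c.png

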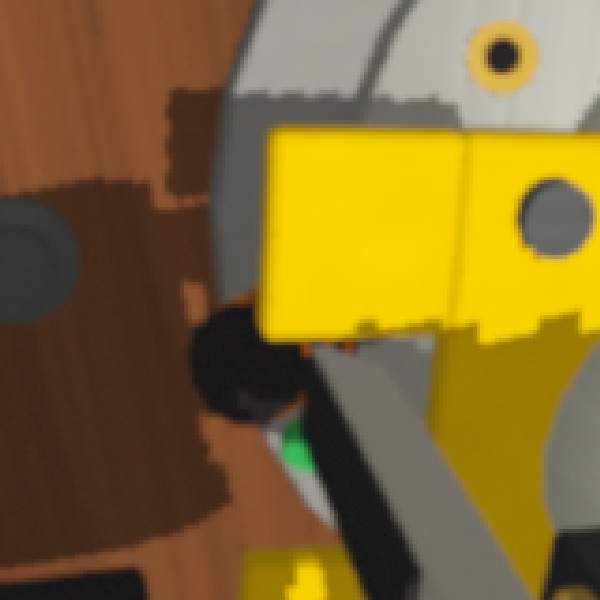

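```bash

python3 -m inch '[{"linear":[0.02,-0.004,-0.02],"twist":0,"gripper":0.85},{"linear":[0.02,-0.004,-0.05],"twist":0,"gripper":0.85},{"linear":[0.02,-0.004,-0.08],"twist":0,"gripper":0.85},{"linear":[0.02,-0.004,-0.08],"twist":0,"gripper":0.85}]'
python3 -m inch '[{"linear":[0,0,-0.02],"twist":0,"gripper":0.85},{"linear":[0,0,-0.03],"twist":0,"gripper":0.85},{"linear":[0,0,-0.03],"twist":0,"gripper":0.85}]'
```

```text
time: 6.83
tool_pos: [0.4688, 0.0872, 0.1556]
ee_rot: [3.14, -0.0, 1.373]
wrist_force: [1.4, -0.7, 1.7]
width: 0.0799
time: 7.08
tool_pos: [0.4697, 0.0872, 0.1538]
ee_rot: [3.137, -0.001, 1.373]
wrist_force: [1.4, 0.6, 4.6]
width: 0.0799
```

```bash

python3 -m inch '[{"linear":[-0.03,0.006,-0.01],"twist":0,"gripper":0.85},{"linear":[-0.06,0.012,-0.01],"twist":0,"gripper":0.85},{"linear":[-0.06,0.012,-0.01],"twist":0,"gripper":0.85},{"linear":[-0.06,0.012,-0.01],"twist":0,"gripper":0.85}]'
python3 snap.py 7 wrist side
python3 - <<'E'
import cv2
a=cv2.imread('pics/side7.png')[150:270,160:280]; cv2.imwrite('pics/side7c.png',cv2.resize(a,(600,600),interpolation=cv2.INTER_NEAREST))
a=cv2.imread('pics/wrist7.png')[130:290,232:392]; cv2.imwrite('pics/wrist7c.png',cv2.resize(a,(600,600),interpolation=cv2.INTER_NEAREST))
E
```

```text
time: 7.42
tool_pos: [0.468, 0.0875, 0.1541]
ee_rot: [3.126, -0.002, 1.372]
wrist_force: [12.4, -1.4, 0.7]
width: 0.0801
[0.468  0.0875 0.1541] [ 3.126e+00 -2.000e-03  1.372e+00] [12.4 -1.4  0.7] 0.0800980325044444
```

View pics/side7c.png

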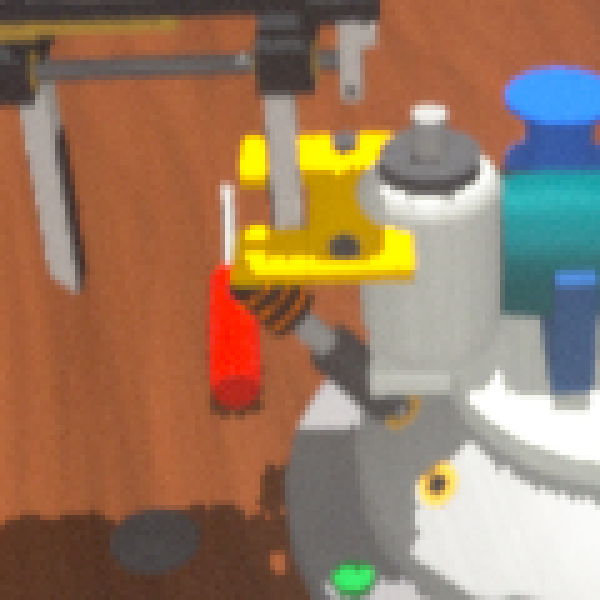

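View pics/wrist7c.png

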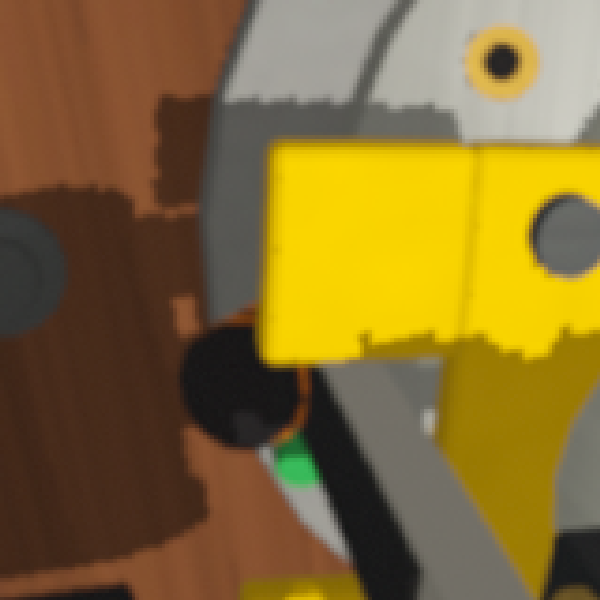

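Pressing outward, the finger holds on the knob at 12.6 N with almost no vertical force, so friction is good. Now I'll drag along the plunger axis.

```bash

python3 -m inch '[{"linear":[-0.03,0.006,0.01],"twist":0,"gripper":0.85},{"linear":[-0.06,0.012,0.03],"twist":0,"gripper":0.85},{"linear":[-0.09,0.018,0.05],"twist":0,"gripper":0.85},{"linear":[-0.11,0.022,0.06],"twist":0,"gripper":0.85},{"linear":[-0.11,0.022,0.06],"twist":0,"gripper":0.85}]'
python3 snap.py 8 wrist side
python3 - <<'E'
import cv2
a=cv2.imread('pics/side8.png')[150:270,160:280]; cv2.imwrite('pics/side8c.png',cv2.resize(a,(600,600),interpolation=cv2.INTER_NEAREST))
a=cv2.imread('pics/wrist8.png')[130:290,232:392]; cv2.imwrite('pics/wrist8c.png',cv2.resize(a,(600,600),interpolation=cv2.INTER_NEAREST))
E
```

```text
time: 7.93
tool_pos: [0.4604, 0.0891, 0.1621]
ee_rot: [3.116, -0.002, 1.371]
wrist_force: [18.9, -4.2, 2.1]
width: 0.0802
[0.4604 0.0891 0.1621] [ 3.116e+00 -2.000e-03  1.371e+00] [18.9 -4.2  2.1] 0.08016491229505306
```

View pics/side8c.png

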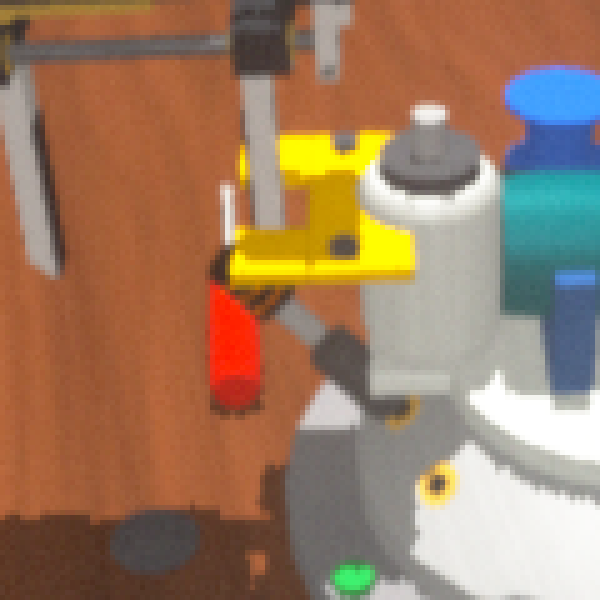

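View pics/wrist8c.png

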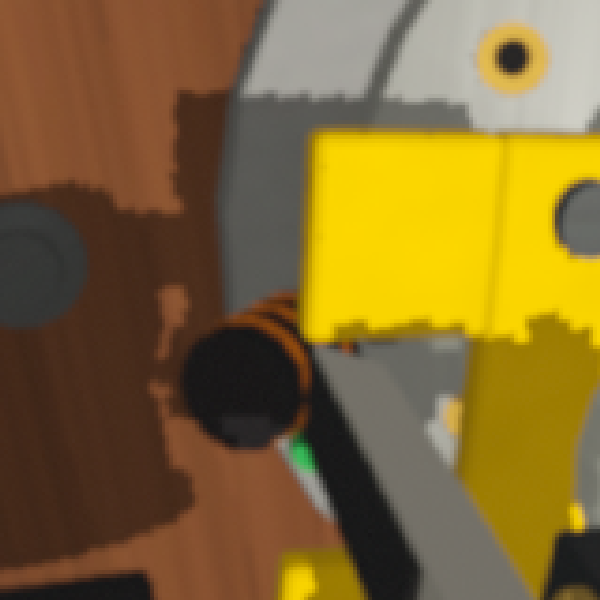

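The plunger is out about 14 mm, judged from the spring force, and the side view shows the longer bare shaft. Now I'll swing it: 15° about the axis, then check.

```bash

python3 -m inch '[{"linear":[-0.010,-0.054,0],"twist":0.025,"gripper":0.85},{"linear":[-0.018,-0.108,0],"twist":0.05,"gripper":0.85},{"linear":[-0.025,-0.162,0],"twist":0.075,"gripper":0.85},{"linear":[-0.031,-0.216,0],"twist":0.1,"gripper":0.85},{"linear":[-0.035,-0.270,0],"twist":0.125,"gripper":0.85},{"linear":[-0.038,-0.325,0],"twist":0.15,"gripper":0.85},{"linear":[-0.039,-0.380,0],"twist":0.175,"gripper":0.85},{"linear":[-0.039,-0.434,0],"twist":0.2,"gripper":0.85},{"linear":[-0.038,-0.489,0],"twist":0.225,"gripper":0.85},{"linear":[-0.035,-0.543,0],"twist":0.25,"gripper":0.85}]'
python3 snap.py 9 wrist side
python3 - <<'E'
import cv2,numpy as np
a=cv2.imread('pics/side9.png')[150:300,150:300]; b=cv2.imread('pics/wrist9.png')[120:300,212:392]
cv2.imwrite('pics/c9.png',np.hstack([cv2.resize(a,(400,400),interpolation=0),cv2.resize(b,(400,400),interpolation=0)]))
E
```

```text
time: 8.87
tool_pos: [0.4572, 0.0364, 0.1619]
ee_rot: [3.115, 0.001, 1.636]
wrist_force: [19.1, 2.2, 1.8]
width: 0.0798
[0.4572 0.0364 0.1619] [3.115e+00 1.000e-03 1.636e+00] [19.1  2.2  1.8] 0.0798380368854059
```

View pics/c9.png

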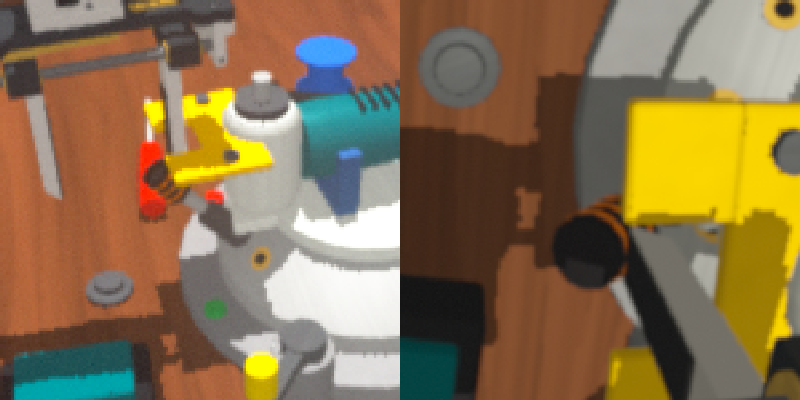

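```bash

python3 -m inch '[{"linear":[0.004,-0.054,0],"twist":0.025,"gripper":0.85},{"linear":[0.010,-0.109,0],"twist":0.05,"gripper":0.85},{"linear":[0.018,-0.163,0],"twist":0.075,"gripper":0.85},{"linear":[0.026,-0.217,0],"twist":0.1,"gripper":0.85},{"linear":[0.036,-0.271,0],"twist":0.125,"gripper":0.85},{"linear":[0.047,-0.324,0],"twist":0.15,"gripper":0.85},{"linear":[0.060,-0.377,0],"twist":0.175,"gripper":0.85},{"linear":[0.074,-0.430,0],"twist":0.2,"gripper":0.85},{"linear":[0.090,-0.482,0],"twist":0.225,"gripper":0.85},{"linear":[0.107,-0.534,0],"twist":0.25,"gripper":0.85}]'
python3 -m inch '[{"linear":[0,0,0],"twist":0,"gripper":0.85}]'
python3 snap.py 10 wrist side top
python3 - <<'E'
import cv2,numpy as np
a=cv2.imread('pics/side10.png')[150:300,150:300]; b=cv2.imread('pics/wrist10.png')[120:300,212:392]
cv2.imwrite('pics/c10.png',np.hstack([cv2.resize(a,(400,400),interpolation=0),cv2.resize(b,(400,400),interpolation=0)]))
from h import *
s=load('wrist10.npz'); d=s['tool_pos'][:2]-C; print(np.degrees(np.arctan2(d[1],d[0]))%360, np.hypot(*d), np.degrees(s['ee_rot'][2]))
for f,ph in (('wrist1.npz',168.7),('wrist6.npz',168.7),('wrist10.npz',198.7),('side10.npz',198.7),('side8.npz',168.7),('side0.npz',168.7)):
    s=load(f); S=stage(wcloud(s) if f[0]=='w' else cloud(s),np.radians(ph)); hsv=cv2.cvtColor(s["image"],cv2.COLOR_RGB2HSV)
    y=((cv2.inRange(hsv,(20,120,60),(36,255,255))>0)&(abs(S[...,2]-168)<4)&(S[...,0]>95)&(S[...,0]<175)&(abs(S[...,1])<60))
    q=(S[y][:,:2]).astype(np.float32); q=q[np.hypot(*(q-np.median(q,0)).T)<70]
    print(f,y.sum(),"t range",np.percentile(q[:,1],[1,99]),cv2.minAreaRect(q)[0::2])
E
```

```text
time: 9.8
tool_pos: [0.4677, -0.0149, 0.1619]
ee_rot: [3.116, 0.003, 1.899]
wrist_force: [19.1, 7.2, 2.5]
width: 0.0801
time: 9.88
tool_pos: [0.468, -0.0156, 0.1619]
ee_rot: [3.116, 0.004, 1.898]
wrist_force: [19.2, 6.2, 2.9]
width: 0.0803
[ 0.468  -0.0156  0.1619] [3.116 0.004 1.898] [19.2  6.2  2.9] 0.08026941181805688
199.2179736508466 0.19914273162115775 108.72887703406698
wrist1.npz 15121 t range [-51.17574997  50.22045822] ((129.88661193847656, -0.5671958923339844), 0.14523229002952576)
wrist6.npz 8339 t range [-52.47827988  34.43082199] ((130.40484619140625, -7.442302703857422), 89.75872802734375)
wrist10.npz 8016 t range [-50.35745026  34.92126312] ((130.01756286621094, -5.973987579345703), 0.3588590621948242)
side10.npz 794 t range [-40.95701462  52.36928574] ((131.63632202148438, 4.238697052001953), 1.0437605381011963)
side8.npz 616 t range [-41.2980648   52.75451996] ((131.6881561279297, 4.911781311035156), 0.2379048764705658)
side0.npz 680 t range [-44.7997641   52.30165054] ((131.3644256591797, 2.986011505126953), 89.88703918457031)
```

View pics/c10.png

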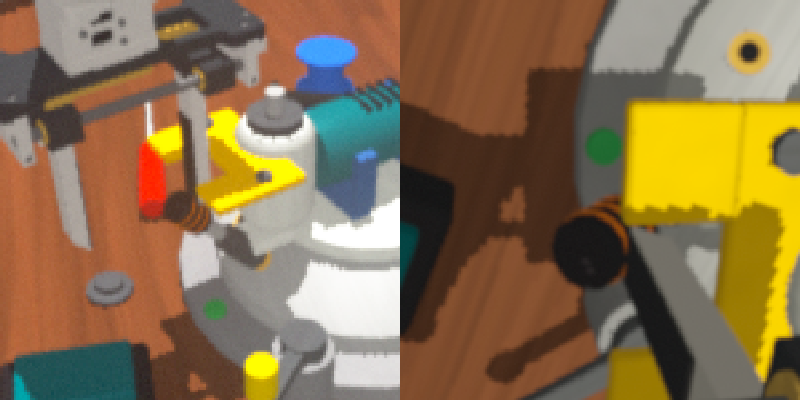

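The stage has turned about 30.3° by the tool's own measure. I'll back off 0.3° and let the spring take the plunger in gradually along its axis.

```bash

python3 -m inch '[{"linear":[-0.003,0.009,0],"twist":-0.005,"gripper":0.85},{"linear":[0.02,0.017,-0.015],"twist":-0.005,"gripper":0.85},{"linear":[0.045,0.026,-0.03],"twist":-0.005,"gripper":0.85},{"linear":[0.07,0.034,-0.045],"twist":-0.005,"gripper":0.85},{"linear":[0.10,0.044,-0.06],"twist":-0.005,"gripper":0.85},{"linear":[0.10,0.044,-0.06],"twist":-0.005,"gripper":0.85}]'
python3 snap.py 11 wrist side
python3 - <<'E'
import cv2,numpy as np
a=cv2.imread('pics/side11.png')[150:300,150:300]; b=cv2.imread('pics/wrist11.png')[120:300,212:392]
cv2.imwrite('pics/c11.png',np.hstack([cv2.resize(a,(400,400),interpolation=0),cv2.resize(b,(400,400),interpolation=0)]))
from h import *
for f,ph in (('wrist1.npz',168.7),('wrist6.npz',168.7),('wrist8.npz',168.7),('wrist10.npz',198.7),('wrist11.npz',198.7),('side0.npz',168.7),('side8.npz',168.7),('side10.npz',198.7),('side11.npz',198.7)):
    s=load(f); S=stage(wcloud(s) if f[0]=='w' else cloud(s),np.radians(ph)); r,t,z=[S[...,i] for i in range(3)]
    a=(r-155)*.643+(z-120)*.766; u=(r-155)*.766-(z-120)*.643
    hsv=cv2.cvtColor(s["image"],cv2.COLOR_RGB2HSV)
    k=(np.hypot(t,u)<11)&(a>5)&(a<40)&(hsv[...,2]<75)
    print(f,k.sum(),np.percentile(a[k],[50,90,97]) if k.any() else 0)
E
```

```text
time: 10.53
tool_pos: [0.4746, -0.0109, 0.1538]
ee_rot: [3.125, 0.002, 1.892]
wrist_force: [13.6, 3.1, 1.4]
width: 0.08
[ 0.4746 -0.0109  0.1538] [3.125e+00 2.000e-03 1.892e+00] [13.6  3.1  1.4] 0.08002325232766186
wrist1.npz 399 [14.50372005 14.95952359 15.13772693]
wrist6.npz 537 [14.25887236 14.97051281 15.34631553]
wrist8.npz 589 [26.243713   26.93018525 27.25452449]
wrist10.npz 635 [25.85322697 26.57543201 26.90458819]
wrist11.npz 586 [14.61980518 15.34449139 15.66191044]
side0.npz 0 0
side8.npz 4 [27.41155472 27.90593543 27.97819721]
side10.npz 14 [27.11047212 27.58366771 27.75226746]
side11.npz 14 [15.79864463 16.88327538 17.2781236 ]
```

View pics/c11.png

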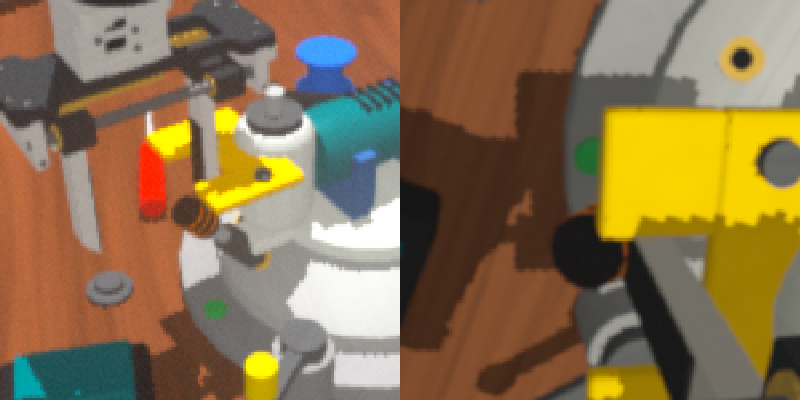

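The knob end reads s≈15 mm, the same as at the start, so the plunger has dropped home in the green hole. I'll unload and lift out.

```bash

python3 -m inch '[{"linear":[0.03,0.01,0.0],"twist":0,"gripper":0.85},{"linear":[0.05,0.017,0.02],"twist":0,"gripper":0.85},{"linear":[0.05,0.017,0.1],"twist":0,"gripper":0.85},{"linear":[0.05,0.017,0.3],"twist":0,"gripper":0.85},{"linear":[0.05,0.017,0.6],"twist":0,"gripper":0.85},{"linear":[0.05,0.017,0.9],"twist":0,"gripper":0.7},{"linear":[0.05,0.017,1.0],"twist":0,"gripper":0.7},{"linear":[0.05,0.017,1.0],"twist":0,"gripper":0.7}]'
python3 snap.py 12 wrist side
python3 - <<'E'
import cv2,numpy as np
a=cv2.imread('pics/side12.png')[150:300,150:300]; b=cv2.imread('pics/wrist12.png')[100:300,202:402]
cv2.imwrite('pics/c12.png',np.hstack([cv2.resize(a,(400,400),interpolation=0),cv2.resize(b,(400,400),interpolation=0)]))
from h import *
for f,ph in (('wrist5.npz',168.7),('wrist12.npz',198.7),('side12.npz',198.7)):
    s=load(f); S=stage(wcloud(s) if f[0]=='w' else cloud(s),np.radians(ph)); r,t,z=[S[...,i] for i in range(3)]
    a=(r-155)*.643+(z-120)*.766; u=(r-155)*.766-(z-120)*.643
    hsv=cv2.cvtColor(s["image"],cv2.COLOR_RGB2HSV)
    k=(np.hypot(t,u)<11)&(a>5)&(a<40)&(hsv[...,2]<75)
    print(f,k.sum(),np.percentile(a[k],[50,90,97]) if k.any() else 0)
E
```

```text
time: 11.3
tool_pos: [0.4741, -0.0112, 0.2542]
ee_rot: [3.138, 0.002, 1.891]
wrist_force: [-0.6, -0.2, -0.1]
width: 0.0665
[ 0.4741 -0.0112  0.2542] [3.138e+00 2.000e-03 1.891e+00] [-0.6 -0.2 -0.1] 0.06647306469301831
wrist5.npz 357 [14.20337984 14.91049836 15.15845331]
wrist12.npz 274 [14.09037378 14.81317234 15.15942947]
side12.npz 23 [14.81070267 15.95065577 16.15004466]
```

View pics/c12.png

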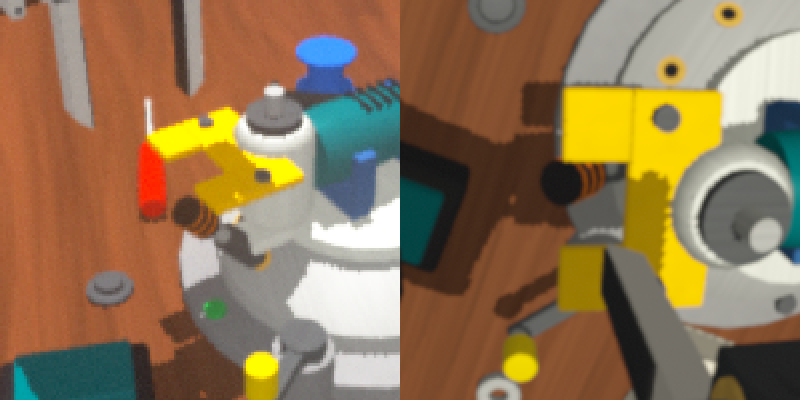

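The plunger is home: knob end at 14.1–15.2 mm, as at the start. Both other holes are visible and empty. Now I'll measure the clamp.

```bash
python3 - <<'E'
from h import *
np.set_printoptions(precision=4,suppress=True)
s=load("top0.npz")
h=cv2.cvtColor(s["image"],cv2.COLOR_RGB2HSV)
print("pivot cap",plane(s,(332.7,216),.07))
for f in("top0.npz","side0.npz","side12.npz","wrist12.npz"):
    s=load(f);P=wcloud(s) if f[0]=='w' else cloud(s); hsv=cv2.cvtColor(s["image"],cv2.COLOR_RGB2HSV)
    k=(cv2.inRange(hsv,(20,100,80),(36,255,255))>0)&(abs(P[...,0]-.525)<.03)&(abs(P[...,1]+.13)<.03)&(P[...,2]>.095)&(P[...,2]<.106)
    q=P[k]; print(f,k.sum(),q.mean(0) if k.any() else 0)
    k=(hsv[...,1]<60)&(P[...,0]>.545)&(P[...,0]<.62)&(P[...,1]<-.045)&(P[...,1]>-.115)&(P[...,2]>.05)&(P[...,2]<.09)
    q=P[k]; 
    if k.sum()>5:
        for a in (.05,.06,.066,.072,.08):
            w=q[abs(q[:,2]-a)<.003]
            if len(w)>5: print("  z",a,len(w),w[:,:2].mean(0),w[:,:2].min(0),w[:,:2].max(0))
E
```

```text
pivot cap [[ 0.5675 -0.0748  0.07  ]]
top0.npz 67 [ 0.5254 -0.13    0.0995]
  z 0.05 23 [ 0.5723 -0.0635] [ 0.5504 -0.0957] [ 0.6189 -0.0459]
  z 0.06 141 [ 0.5653 -0.0817] [ 0.5469 -0.1129] [ 0.586 -0.06 ]
  z 0.066 56 [ 0.5657 -0.0788] [ 0.5465 -0.1018] [ 0.5828 -0.0599]
side0.npz 113 [ 0.5243 -0.1317  0.0992]
  z 0.05 25 [ 0.5853 -0.0727] [ 0.5523 -0.1022] [ 0.6199 -0.0451]
  z 0.06 247 [ 0.5641 -0.0828] [ 0.5453 -0.1127] [ 0.5854 -0.0596]
  z 0.066 16 [ 0.5667 -0.0745] [ 0.5547 -0.0905] [ 0.5802 -0.0637]
side12.npz 110 [ 0.5242 -0.1313  0.0992]
  z 0.05 20 [ 0.5836 -0.0774] [ 0.5466 -0.1129] [ 0.6198 -0.0454]
  z 0.06 248 [ 0.5639 -0.0825] [ 0.5451 -0.1132] [ 0.5846 -0.0584]
  z 0.066 14 [ 0.5696 -0.0759] [ 0.5529 -0.0892] [ 0.5835 -0.0638]
wrist12.npz 205 [ 0.5266 -0.1275  0.0996]
  z 0.06 36 [ 0.5483 -0.1073] [ 0.5451 -0.1143] [ 0.5544 -0.1017]
```

```bash

python3 -m inch '[{"linear":[0.06,-0.15,0],"twist":-0.11,"gripper":0.35},{"linear":[0.13,-0.3,0],"twist":-0.22,"gripper":0.35},{"linear":[0.2,-0.45,0],"twist":-0.33,"gripper":0.35},{"linear":[0.26,-0.6,0],"twist":-0.44,"gripper":0.35},{"linear":[0.33,-0.75,0],"twist":-0.55,"gripper":0.35},{"linear":[0.4,-0.9,0],"twist":-0.66,"gripper":0.35},{"linear":[0.45,-1.0,0],"twist":-0.77,"gripper":0.35},{"linear":[0.51,-1.0,0],"twist":-0.88,"gripper":0.35},{"linear":[0.51,-1.0,0],"twist":-0.94,"gripper":0.35},{"linear":[0.51,-1.0,0],"twist":-0.94,"gripper":0.35}]'
python3 -m inch '[{"linear":[0,-0.19,0],"twist":0,"gripper":0.35},{"linear":[0,-0.19,-0.3],"twist":0,"gripper":0.35},{"linear":[0,-0.19,-0.6],"twist":0,"gripper":0.35},{"linear":[0,-0.19,-0.9],"twist":0,"gripper":0.35},{"linear":[0,-0.19,-0.9],"twist":0,"gripper":0.35},{"linear":[0,-0.19,-0.9],"twist":0,"gripper":0.35}]'
python3 snap.py 13 wrist side
python3 - <<'E'
import cv2,numpy as np
a=cv2.imread('pics/side13.png')[180:340,170:330]; b=cv2.imread('pics/wrist13.png')[100:300,152:352]
cv2.imwrite('pics/c13.png',np.hstack([cv2.resize(a,(400,400),interpolation=0),cv2.resize(b,(400,400),interpolation=0)]))
E
```

```text
time: 12.23
tool_pos: [0.5234, -0.1109, 0.2479]
ee_rot: [-3.135, 0.002, 0.905]
wrist_force: [0.4, -0.1, -1.3]
width: 0.0327
time: 12.73
tool_pos: [0.5223, -0.1292, 0.1583]
ee_rot: [-3.134, 0.002, 0.908]
wrist_force: [0.1, 0.1, 0.5]
width: 0.0332
[ 0.5223 -0.1292  0.1583] [-3.134e+00  2.000e-03  9.080e-01] [0.1 0.1 0.5] 0.0331594329761749
```

View pics/c13.png

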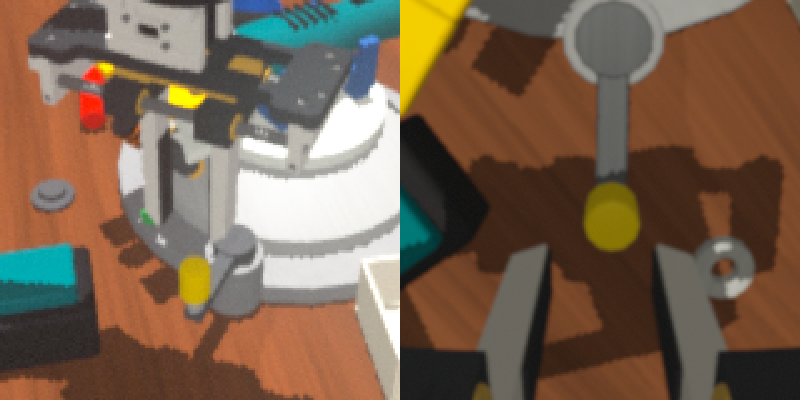

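```bash

python3 -m inch '[{"linear":[0.025,-0.013,0],"twist":0,"gripper":0.35},{"linear":[0.025,-0.013,-0.2],"twist":0,"gripper":0.35},{"linear":[0.025,-0.013,-0.4],"twist":0,"gripper":0.35},{"linear":[0.025,-0.013,-0.57],"twist":0,"gripper":0.35},{"linear":[0.025,-0.013,-0.57],"twist":0,"gripper":0.35},{"linear":[0.025,-0.013,-0.57],"twist":0,"gripper":0.35}]'
```

```text
time: 13.33
tool_pos: [0.5275, -0.1315, 0.1054]
ee_rot: [3.141, -0.0, 0.907]
wrist_force: [-0.1, -0.6, -0.3]
width: 0.0329
```

```bash

python3 -m inch '[{"linear":[0.05,-0.036,-0.03],"twist":0.083,"gripper":0.35},{"linear":[0.102,-0.067,-0.03],"twist":0.167,"gripper":0.35},{"linear":[0.157,-0.093,-0.03],"twist":0.25,"gripper":0.35},{"linear":[0.214,-0.115,-0.03],"twist":0.333,"gripper":0.35},{"linear":[0.273,-0.131,-0.03],"twist":0.417,"gripper":0.35},{"linear":[0.333,-0.142,-0.03],"twist":0.5,"gripper":0.35},{"linear":[0.394,-0.148,-0.03],"twist":0.583,"gripper":0.35},{"linear":[0.455,-0.149,-0.03],"twist":0.667,"gripper":0.35},{"linear":[0.516,-0.144,-0.03],"twist":0.75,"gripper":0.35},{"linear":[0.516,-0.144,-0.03],"twist":0.75,"gripper":0.35}]'
python3 snap.py 14 wrist side
python3 - <<'E'
import cv2,numpy as np
a=cv2.imread('pics/side14.png')[180:340,170:330]; b=cv2.imread('pics/wrist14.png')[100:300,152:352]
cv2.imwrite('pics/c14.png',np.hstack([cv2.resize(a,(400,400),interpolation=0),cv2.resize(b,(400,400),interpolation=0)]))
E
```

```text
time: 14.17
tool_pos: [0.5805, -0.1459, 0.104]
ee_rot: [3.138, 0.001, 1.694]
wrist_force: [-0.2, -0.6, 0.6]
width: 0.0328
[ 0.5805 -0.1459  0.104 ] [3.138e+00 1.000e-03 1.694e+00] [-0.2 -0.6  0.6] 0.032774787055917895
```

View pics/c14.png

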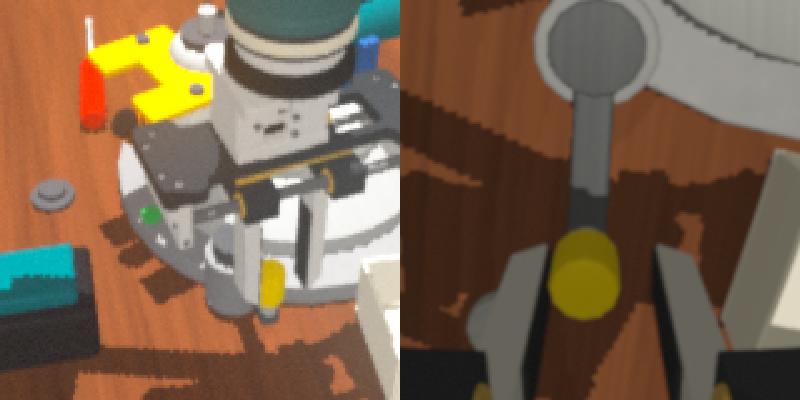

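```bash

python3 -m inch '[{"linear":[0.03,0.006,0],"twist":0.04,"gripper":0.35},{"linear":[0.061,0.014,0],"twist":0.083,"gripper":0.35},{"linear":[0.061,0.014,0],"twist":0.083,"gripper":0.35}]'
python3 -m inch '[{"linear":[0.03,0.009,0],"twist":0.04,"gripper":0.35},{"linear":[0.059,0.018,0],"twist":0.083,"gripper":0.35},{"linear":[0.059,0.018,0],"twist":0.083,"gripper":0.35}]'
python3 -m inch '[{"linear":[0.03,0.012,0],"twist":0.04,"gripper":0.35},{"linear":[0.03,0.012,0],"twist":0.04,"gripper":0.35}]'
```

```text
time: 14.52
tool_pos: [0.5853, -0.145, 0.1031]
ee_rot: [3.14, 0.002, 1.778]
wrist_force: [-0.1, -0.2, 0.7]
width: 0.0331
time: 14.77
tool_pos: [0.591, -0.1431, 0.1026]
ee_rot: [3.14, 0.002, 1.864]
wrist_force: [-0.4, -0.8, 1.0]
width: 0.033
time: 14.93
tool_pos: [0.5927, -0.1422, 0.1023]
ee_rot: [-3.139, 0.001, 1.906]
wrist_force: [-3.4, -2.7, 3.0]
width: 0.033
```

```bash

python3 -m inch '[{"linear":[0.03,0.012,0],"twist":0.03,"gripper":0.35},{"linear":[0.03,0.012,0],"twist":0.03,"gripper":0.35}]'
python3 -m inch '[{"linear":[0.03,0.012,0],"twist":0,"gripper":0.35},{"linear":[0.03,0.012,0],"twist":0,"gripper":0.35}]'
python3 snap.py 15 wrist side
python3 - <<'E'
import cv2,numpy as np
a=cv2.imread('pics/side15.png')[180:340,170:330]; b=cv2.imread('pics/wrist15.png')[100:300,152:352]
cv2.imwrite('pics/c15.png',np.hstack([cv2.resize(a,(400,400),interpolation=0),cv2.resize(b,(400,400),interpolation=0)]))
E
```

```text
time: 15.1
tool_pos: [0.5929, -0.1416, 0.1021]
ee_rot: [-3.132, -0.001, 1.937]
wrist_force: [-11.3, -3.7, 6.1]
width: 0.0328
time: 15.27
tool_pos: [0.5932, -0.1416, 0.1019]
ee_rot: [-3.126, -0.001, 1.935]
wrist_force: [-17.8, -4.6, 9.6]
width: 0.0334
[ 0.5932 -0.1416  0.1019] [-3.126e+00 -1.000e-03  1.935e+00] [-17.8  -4.6   9.6] 0.03338018931360884
```

View pics/c15.png

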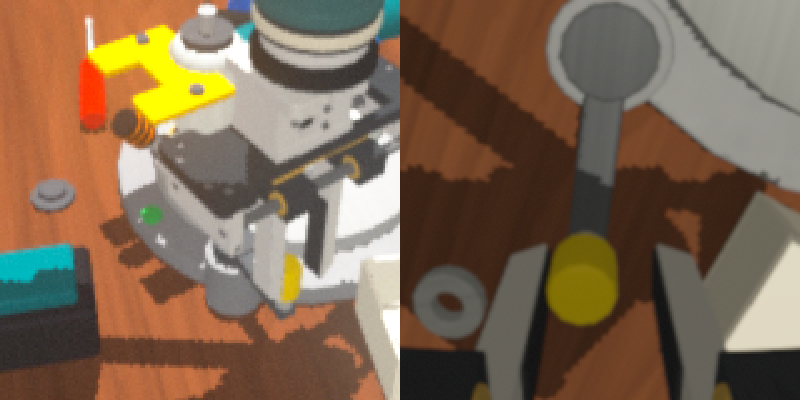

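```bash
python3 - <<'E'
from h import *
np.set_printoptions(precision=4,suppress=True)
p=np.array([.568,-.0755])
for f in("wrist14.npz","wrist15.npz","side15.npz"):
    s=load(f);P=wcloud(s) if f[0]=='w' else cloud(s); hsv=cv2.cvtColor(s["image"],cv2.COLOR_RGB2HSV)
    k=(cv2.inRange(hsv,(20,100,60),(36,255,255))>0)&(abs(P[...,0]-.58)<.05)&(P[...,1]<-.1)&(P[...,1]>-.19)&(P[...,2]>.07)&(P[...,2]<.108)
    q=P[k]; top=q[q[:,2]>.096]; print(f,len(q),len(top),top.mean(0), q[:,:2].mean(0))
    d=top.mean(0)[:2]-p; print(np.hypot(*d),np.degrees(np.arctan2(d[1],d[0]))%360-231.9)
E
```

```text
wrist14.npz 1293 925 [ 0.576  -0.1434  0.0998] [ 0.5758 -0.1415]
0.06832856731282637 44.830879707897196
wrist15.npz 1322 939 [ 0.5878 -0.1414  0.0998] [ 0.5873 -0.1395]
0.06885202417297835 54.81828388825764
side15.npz 130 66 [ 0.5884 -0.1456  0.0991] [ 0.5875 -0.1489]
0.07304241791759004 54.33247351736034
```

Force rises to 18 N with no motion, so the lever is against its stop (swept about 54.5°). I'll back off, lift clear and check everything.

```bash

python3 -m inch '[{"linear":[-0.06,-0.02,0],"twist":0,"gripper":0.35},{"linear":[-0.085,-0.03,0],"twist":0,"gripper":0.37},{"linear":[-0.085,-0.03,0],"twist":0,"gripper":0.37}]'
python3 snap.py 16 wrist
```

```text
time: 15.62
tool_pos: [0.5913, -0.142, 0.1019]
ee_rot: [3.14, 0.0, 1.937]
wrist_force: [0.3, -0.3, -0.1]
width: 0.0346
[ 0.5913 -0.142   0.1019] [3.14  0.    1.937] [ 0.3 -0.3 -0.1] 0.03460630178454392
```

View pics/wrist16.png

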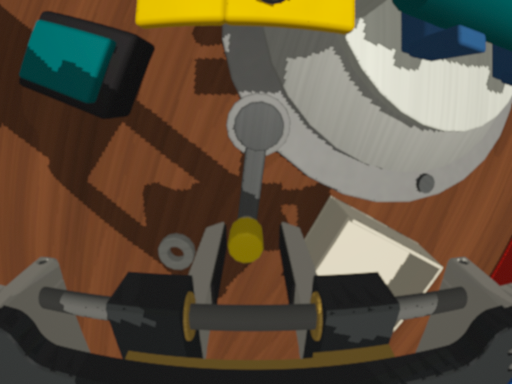

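```bash

python3 -m inch '[{"linear":[-0.01,0,0.1],"twist":0,"gripper":0.37},{"linear":[-0.01,0,0.35],"twist":0,"gripper":0.37},{"linear":[-0.01,0,0.7],"twist":0,"gripper":0.37},{"linear":[-0.01,0,1.0],"twist":0,"gripper":0.37}]'
python3 -m inch '[{"linear":[0,-0.2,0.4],"twist":0,"gripper":0.37},{"linear":[-0.3,-0.5,0.4],"twist":0,"gripper":0.37},{"linear":[-0.6,-0.8,0.4],"twist":0,"gripper":0.37},{"linear":[-0.9,-1,0.4],"twist":0,"gripper":0.37},{"linear":[-1,-1,0.4],"twist":0,"gripper":0.37}]'
python3 -m inch '[{"linear":[-0.3,-0.3,0],"twist":0,"gripper":0.37},{"linear":[-0.6,-0.6,0],"twist":0,"gripper":0.37},{"linear":[-0.9,-0.9,0],"twist":0,"gripper":0.37},{"linear":[-1,-1,0],"twist":0,"gripper":0.37},{"linear":[-1,-1,0],"twist":0,"gripper":0.37},{"linear":[-1,-1,0],"twist":0,"gripper":0.37}]'
python3 snap.py 17 side top
python3 - <<'E'
import cv2,numpy as np
a=cv2.imread('pics/side17.png')[150:350,140:340]; b=cv2.imread('pics/top17.png')[110:310,200:400]
cv2.imwrite('pics/c17.png',np.hstack([cv2.resize(a,(400,400),interpolation=0),cv2.resize(b,(400,400),interpolation=0)]))
from h import *
np.set_printoptions(precision=4,suppress=True)
p=np.array([.568,-.0755])
for f in("top17.npz","side17.npz"):
    s=load(f);P=cloud(s); hsv=cv2.cvtColor(s["image"],cv2.COLOR_RGB2HSV)
    yl=cv2.inRange(hsv,(20,100,60),(36,255,255))>0
    k=yl&(abs(P[...,0]-.58)<.05)&(P[...,1]<-.1)&(P[...,1]>-.19)&(P[...,2]>.095)&(P[...,2]<.108)
    d=P[k].mean(0)[:2]-p; print(f,k.sum(),P[k].mean(0),np.hypot(*d),np.degrees(np.arctan2(d[1],d[0]))%360-231.9)
    S=stage(P,np.radians(198.7)); y=yl&(abs(S[...,2]-168)<5)&(S[...,0]>95)&(S[...,0]<175)&(abs(S[...,1])<60)
    print(" fork",cv2.minAreaRect(S[y][:,:2].astype(np.float32)))
    r,t,z=[S[...,i] for i in range(3)]
    a=(r-155)*.643+(z-120)*.766; u=(r-155)*.766-(z-120)*.643
    k=(np.hypot(t,u)<11)&(a>5)&(a<40)&(hsv[...,2]<75)
    print(" knob s",k.sum(),np.percentile(a[k],[50,90]) if k.any() else 0)
s0=load("top0.npz");s=load("top17.npz"); P0=cloud(s0);P=cloud(s)
for s_,P_ in((s0,P0),(s,P)):
    z=P_[...,2]; l=(z>.006)&(z<.3)&(P_[...,0]>.3)&(P_[...,0]<.9)&(abs(P_[...,1])<.4)
    N,L,st,ce=cv2.connectedComponentsWithStats(l.astype(np.uint8))
    print([np.round(ce[i],0).tolist() for i in range(1,N) if st[i,4]>30])
E
```

```text
time: 16.0
tool_pos: [0.5904, -0.1414, 0.2034]
ee_rot: [3.141, -0.0, 1.939]
wrist_force: [0.9, -0.8, 0.7]
width: 0.0347
time: 16.42
tool_pos: [0.4876, -0.2452, 0.2429]
ee_rot: [-3.141, 0.003, 1.934]
wrist_force: [0.3, 0.1, 0.4]
width: 0.0347
time: 16.92
tool_pos: [0.3905, -0.3419, 0.2421]
ee_rot: [3.14, 0.001, 1.938]
wrist_force: [-0.8, -0.4, 0.1]
width: 0.0353
[ 0.3905 -0.3419  0.2421] [3.140e+00 1.000e-03 1.938e+00] [-0.8 -0.4  0.1] 0.035276906862096974
top17.npz 63 [ 0.5859 -0.1431  0.0993] 0.06988696859590167 52.93645128372114
 fork ((130.7996063232422, -0.023956298828125), (69.47119903564453, 103.25251007080078), 0.0527418777346611)
 knob s 56 [15.0296 16.7764]
side17.npz 111 [ 0.5849 -0.1449  0.0992] 0.07146319945027643 51.76950102048474
 fork ((131.0475616455078, -0.29803466796875), (104.03707122802734, 71.70182800292969), 89.5778579711914)
 knob s 0 0
[[281.0, 186.0], [366.0, 160.0], [193.0, 169.0], [163.0, 160.0], [387.0, 230.0], [210.0, 246.0], [270.0, 269.0], [332.0, 284.0]]
[[282.0, 187.0], [366.0, 160.0], [193.0, 169.0], [163.0, 160.0], [387.0, 230.0], [210.0, 246.0], [271.0, 270.0], [332.0, 284.0], [479.0, 284.0], [491.0, 307.0]]
```

View pics/c17.png

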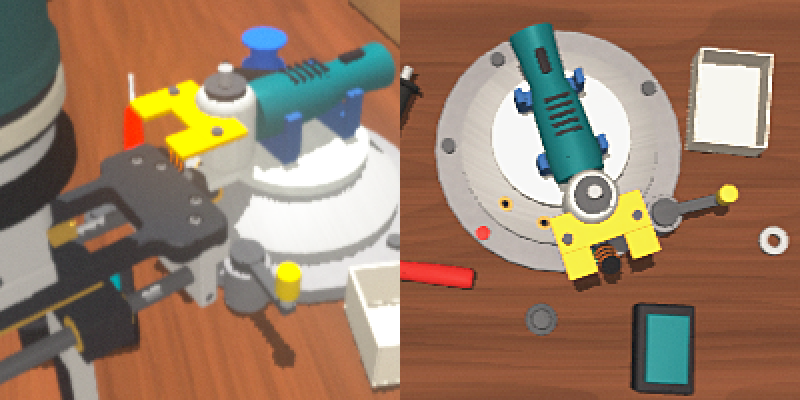

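Everything looks right in the top view: fork on the green side, two open holes on the red side, bystanders unmoved. The clamp reads 52–53° now, against about 54.5° while pushed. I have time, so I'll press the lever to its stop once more to be sure.

```bash

python3 -m inch '[{"linear":[0.33,0.33,0],"twist":0,"gripper":0.37},{"linear":[0.66,0.66,0],"twist":0,"gripper":0.37},{"linear":[1,1,0],"twist":0,"gripper":0.37},{"linear":[1,1,0],"twist":0,"gripper":0.37}]'
python3 -m inch '[{"linear":[0.3,0.33,0],"twist":0,"gripper":0.37},{"linear":[0.6,0.66,0],"twist":0,"gripper":0.37},{"linear":[0.97,1,0],"twist":0,"gripper":0.37},{"linear":[0.97,1,0],"twist":0,"gripper":0.37},{"linear":[0.97,1,0],"twist":0,"gripper":0.37}]'
python3 -m inch '[{"linear":[0,0,-0.3],"twist":0,"gripper":0.37},{"linear":[0,0,-0.6],"twist":0,"gripper":0.37},{"linear":[0,0,-0.9],"twist":0,"gripper":0.37},{"linear":[0,0,-0.9],"twist":0,"gripper":0.37}]'
python3 snap.py 18 wrist
```

```text
time: 17.35
tool_pos: [0.4938, -0.2367, 0.2415]
ee_rot: [3.139, -0.002, 1.946]
wrist_force: [0.1, -0.6, 0.1]
width: 0.0351
time: 17.77
tool_pos: [0.5896, -0.137, 0.2406]
ee_rot: [3.141, -0.002, 1.947]
wrist_force: [-0.6, -1.4, 0.3]
width: 0.0346
time: 18.1
tool_pos: [0.5828, -0.1406, 0.1439]
ee_rot: [-3.131, -0.009, 1.94]
wrist_force: [-0.2, 0.1, -1.0]
width: 0.0347
[ 0.5828 -0.1406  0.1439] [-3.131 -0.009  1.94 ] [-0.2  0.1 -1. ] 0.03474258631083733
```

View pics/wrist18.png

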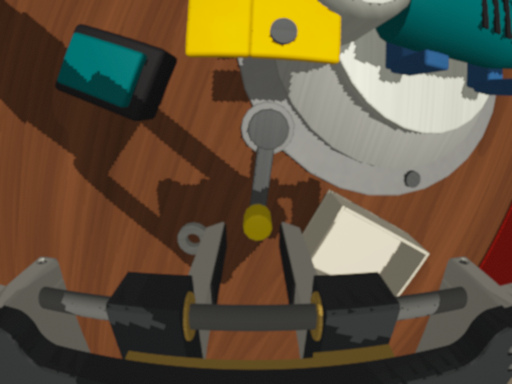

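```bash

python3 -m inch '[{"linear":[0.02,-0.02,-0.2],"twist":0,"gripper":0.37},{"linear":[0.02,-0.02,-0.4],"twist":0,"gripper":0.37},{"linear":[0.02,-0.02,-0.4],"twist":0,"gripper":0.37},{"linear":[0.02,-0.02,-0.4],"twist":0,"gripper":0.37}]'
python3 -m inch '[{"linear":[0.03,0.01,0],"twist":0,"gripper":0.37},{"linear":[0.06,0.02,0],"twist":0,"gripper":0.37},{"linear":[0.06,0.02,0],"twist":0,"gripper":0.37}]'
python3 -m inch '[{"linear":[0.03,0.01,0],"twist":0,"gripper":0.37},{"linear":[0.03,0.01,0],"twist":0,"gripper":0.37}]'
```

```text
time: 18.48
tool_pos: [0.5893, -0.1442, 0.1128]
ee_rot: [3.141, 0.0, 1.939]
wrist_force: [-0.4, -1.3, 0.2]
width: 0.0348
time: 18.73
tool_pos: [0.5944, -0.1432, 0.1141]
ee_rot: [-3.139, 0.002, 1.939]
wrist_force: [-6.0, -2.8, 4.1]
width: 0.035
time: 18.9
tool_pos: [0.5948, -0.1431, 0.114]
ee_rot: [-3.132, 0.001, 1.938]
wrist_force: [-11.6, -4.2, 6.3]
width: 0.0348
```

```bash

python3 -m inch '[{"linear":[0.03,0.01,0],"twist":0,"gripper":0.37},{"linear":[0.03,0.01,0],"twist":0,"gripper":0.37},{"linear":[0,0,0],"twist":0,"gripper":0.37},{"linear":[-0.03,-0.01,0],"twist":0,"gripper":0.37},{"linear":[-0.06,-0.02,0],"twist":0,"gripper":0.37},{"linear":[-0.08,-0.025,0],"twist":0,"gripper":0.37},{"linear":[-0.08,-0.025,0],"twist":0,"gripper":0.37}]'
python3 -m inch '[{"linear":[0,0,0.2],"twist":0,"gripper":0.37},{"linear":[0,0,0.5],"twist":0,"gripper":0.37},{"linear":[0,0,0.9],"twist":0,"gripper":0.37},{"linear":[0,0,1.0],"twist":0,"gripper":0.37}]'
python3 -m inch '[{"linear":[0,-0.2,0.3],"twist":0,"gripper":0.37},{"linear":[-0.3,-0.5,0.3],"twist":0,"gripper":0.37},{"linear":[-0.6,-0.8,0.3],"twist":0,"gripper":0.37},{"linear":[-0.9,-1,0.3],"twist":0,"gripper":0.37},{"linear":[-1,-1,0.3],"twist":0,"gripper":0.37}]'
python3 -m inch '[{"linear":[-0.3,-0.3,0],"twist":0,"gripper":0.37},{"linear":[-0.6,-0.6,0],"twist":0,"gripper":0.37},{"linear":[-0.9,-0.9,0],"twist":0,"gripper":0.37},{"linear":[-1,-1,0],"twist":0,"gripper":0.37},{"linear":[-1,-1,0],"twist":0,"gripper":0.37},{"linear":[-1,-1,0],"twist":0,"gripper":0.37}]'
python3 snap.py 19 side top
python3 - <<'E'
from h import *
np.set_printoptions(precision=4,suppress=True)
p=np.array([.568,-.0755])
for f in("top0.npz","top17.npz","top19.npz","side0.npz","side17.npz","side19.npz"):
    s=load(f);P=cloud(s); hsv=cv2.cvtColor(s["image"],cv2.COLOR_RGB2HSV)
    yl=cv2.inRange(hsv,(20,100,60),(36,255,255))>0
    k=yl&(abs(P[...,0]-.56)<.06)&(P[...,1]<-.1)&(P[...,1]>-.19)&(P[...,2]>.095)&(P[...,2]<.108)
    d=P[k].mean(0)[:2]-p; print(f,k.sum(),P[k].mean(0),np.hypot(*d),np.degrees(np.arctan2(d[1],d[0]))%360)
s=load("top19.npz");P=cloud(s)
hsv=cv2.cvtColor(s["image"],cv2.COLOR_RGB2HSV)
S=stage(P,np.radians(198.7));yl=(cv2.inRange(hsv,(20,100,60),(36,255,255))>0)&(abs(S[...,2]-168)<5)&(S[...,0]>95)&(S[...,0]<175)&(abs(S[...,1])<60)
print(cv2.minAreaRect(S[yl][:,:2].astype(np.float32)))
E
```

```text
time: 19.48
tool_pos: [0.5908, -0.1434, 0.1126]
ee_rot: [3.139, 0.001, 1.939]
wrist_force: [0.0, 0.5, -0.3]
width: 0.0346
time: 19.82
tool_pos: [0.593, -0.1438, 0.219]
ee_rot: [3.132, 0.007, 1.94]
wrist_force: [1.4, 0.5, 1.8]
width: 0.0347
time: 20.23
tool_pos: [0.4875, -0.2467, 0.2417]
ee_rot: [-3.14, 0.002, 1.934]
wrist_force: [-0.0, 0.0, 1.1]
width: 0.0347
time: 20.73
tool_pos: [0.3904, -0.3434, 0.2415]
ee_rot: [3.14, -0.0, 1.938]
wrist_force: [-0.5, 1.0, 0.9]
width: 0.0344
[ 0.3904 -0.3434  0.2415] [ 3.14  -0.     1.938] [-0.5  1.   0.9] 0.03441091875716804
top0.npz 67 [ 0.5254 -0.13    0.0995] 0.06916782223857564 232.0098358233866
top17.npz 63 [ 0.5859 -0.1431  0.0993] 0.06988696859590167 284.83645128372115
top19.npz 62 [ 0.5863 -0.1432  0.0997] 0.07013656315269487 285.10581746694464
side0.npz 113 [ 0.5243 -0.1317  0.0992] 0.07115929560327124 232.157706730654
side17.npz 111 [ 0.5849 -0.1449  0.0992] 0.07146319945027643 283.66950102048474
side19.npz 112 [ 0.5848 -0.1449  0.0991] 0.07137857471020562 283.61509011309755
((130.87228393554688, -0.00435638427734375), (103.19217681884766, 69.6235580444336), 89.77808380126953)
```

View pics/top19.png

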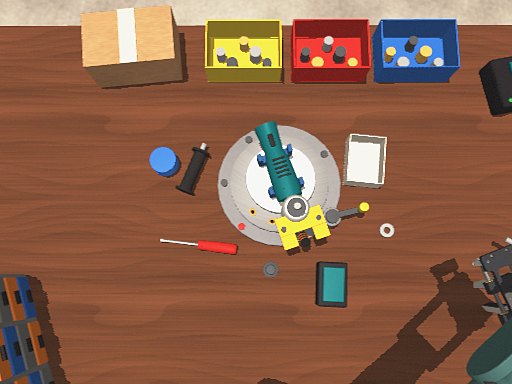

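The lever stopped at the same place both times and did not move when I let go. In the top view everything is in place, with the fork on the green side, clamp knob at (364,207) and the arm clear. Handing in.

```bash
python3 -c "
from bench import robot
print(robot.close_job())"
```

```text
the job is handed in; nothing more can be done
None
```

The grinder is turned to the green hole with the plunger home, the yellow clamp is shut, and the arm is clear of everything. I handed the job in at about 21 s of the 51 s allowed.

**What I did**
- **First try:** a sideways grip on the plunger knob slipped off, because the tool can't tilt past the guard fork. The knob did not move.
- **Pull and swing:** I put one finger down into the fork's notch and dragged the plunger out by friction against the knob. The pull was about 12 mm by image and about 14 mm by spring force. I then swung the stage about 30° and let the plunger spring in.
- **Clamp:** I pushed the lever against its stop with the fingers caged loosely round the knob. I then pressed it a second time as a check.

**Last checks**
- **Plunger:** the end of the knob is back at its starting depth, within about 0.3 mm, and the two other holes are open.
- **Stage:** the fork's direction matches the green hole to within about 0.3°.
- **Bystanders:** from the top camera, the loose things are within about one pixel (about 2 mm) of where they started. I last measured them before the second clamp press; the final picture shows them looking the same.

**One uncertainty:** I could only measure how far the lever swept, and the measurements disagree. It was 51.5–53° after letting go, against about 54.5° while pushed, or 0.90–0.95 rad. The lever's exact starting angle isn't known, so I can't read its final angle directly. I take it as shut because it stopped hard at the same place both times (12–18 N, against about 1.7 N of lever friction).

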